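Turn sample cassettes over in a flip nest and line them up on the reading stage

TASK

Turn all the white sample cassettes (two or three) window side down with the hinged flip nest: lay them window up in the pockets of its near leaf, fold the far leaf over them, swing the closed pair of leaves together over to the far side, and bring the near leaf back. Then take them out and stand them side by side on the reading stage in its fence corner, window side down and lengthwise towards the back fence, pushed square and flush: all with one end against the back fence, the first with its side against the side fence, each next one against its neighbour. Leave both leaves of the nest lying open and flat, and leave the beaker, the small dish and the marker pen where they are.

Things in the scene. Friction and masses are not known exactly. Their poses are not given: they have to be found in the camera images.
- cassette_1_mid (a point): white plastic sample cassette, block 60 x 42 x 18 mm, 40 to 85 g; a dark window in a grey frame on one broad side only, which starts up. This point is its centre: x along the 60 mm length, y across the 42 mm width, z out of the window side (points down once turned over). Two or three cassettes per run; None if absent
- cassette_2_mid (a point): white plastic sample cassette, block 60 x 42 x 18 mm, 40 to 85 g; a dark window in a grey frame on one broad side only, which starts up. This point is its centre: x along the 60 mm length, y across the 42 mm width, z out of the window side (points down once turned over). Two or three cassettes per run; None if absent
- cassette_3_mid (a point): white plastic sample cassette, block 60 x 42 x 18 mm, 40 to 85 g; a dark window in a grey frame on one broad side only, which starts up. This point is its centre: x along the 60 mm length, y across the 42 mm width, z out of the window side (points down once turned over). Two or three cassettes per run; None if absent
- flip_nest: flip nest fixed to the bench: dark steel base, two aluminium leaves 226 mm long hinged like a book. Origin at bench height under the hinge's middle; hinge axis along y, 24.3 mm up, between two bearing blocks 32 mm high at y = +-123 mm. Near leaf on the -x side (towards the robot), far leaf on +x. Fixed and jointed parts do not touch each other: the leaves meet only through cassettes between them
- leaf_near_mid (a point): near leaf's middle pocket, centre of a cassette seated in it; turns with the leaf. Leaf flat: at x = -51 mm of the nest, 24 mm above the bench (floor 15 mm). Three pockets at y = -78, 0, +78 mm take a cassette lengthwise along the nest's x, 2 mm play each side. Walls 8 mm high at the ends and corners; the middle 34 mm of the long sides is free to the floor, 36 mm between neighbours
- leaf_far_mid (a point): the same point of the far leaf, a mirror image of the near one: at x = +51 mm of the nest when flat, same three pockets
- leaf_near (a joint): angle of the near leaf: 0 flat open on the near side, pi swung right over, upside down above the far side. Stiff hinge (0.4 N m friction): stays at any angle; takes about 4 N at the bar, 10 N when it pushes cassettes and the far leaf before it. The far leaf, equally stiff, does not run ahead, so the cassettes stay clasped. No latch
- leaf_far (a joint): angle of the far leaf: 0 flat open on the far side, pi folded over the near side. Stiff in the same way. Pushed back to 0 by the cassettes when the near leaf swings the closed pair to the far side
- leaf_near_bar (a point): middle of the near leaf's handle: steel bar 12 mm thick, 70 mm long, parallel to the hinge, 126 mm from its axis and in one plane with it (24.3 mm above the bench when flat), at y = +45 mm of the nest; thin arms at its ends, 30 mm free between bar and leaf, only the bench below
- leaf_far_bar (a point): middle of the far leaf's handle: the same bar at y = -45 mm of the nest, so the two bars never meet
- reading_stage: reading stage fixed to the bench: aluminium plate 90 x 180 mm, 6 mm thick; origin at bench height. Fences 10 mm above the plate: back fence at the far edge, inner face at x = +40 mm; side fence at the -y edge, inner face at y = -85 mm; other edges open. Flush cassettes, lengthwise along x: centres at x = +10 mm, y = -64, -22, +20 mm, 15 mm above the bench; dark strips mark the places
- bench_press: hand press fixed in the middle of the bench, an obstacle between nest and stage: origin at bench height; base plate 245 x 140 mm, 28 mm high, from x = -139 to +107 mm; ram, column and head stand at about x = -20 to +110 mm, y = -40 to +50 mm, 0.26 m tall, with a lever leaning up and back to 0.4 m. Carry things round its front, over the low end of the base
- beaker_mid (a point): small clear plastic beaker, 46 mm wide, 52 mm tall; a bystander. This point is its middle
- small_dish_mid (a point): small clear lidded dish, 54 mm wide, 30 mm tall; a bystander. This point is its middle
- marker_mid (a point): black-capped marker pen lying flat, 137 x 12 x 13 mm; a bystander. This point is its middle

How it is judged:
By the outcome, as a careful person would: the job done as asked, in the order asked, and still so for the second after the job is handed in, with the robot touching nothing.
Of cassette_1, cassette_2, cassette_3 only 2 to 3 are there at a start; the rules pass over those that are not, and their reading is None.
At some moment in a run one of cassette_1, cassette_2, cassette_3 may be knocked a few centimetres aside while the robot is not near it.
Once in a run the grip may slacken for a moment while it holds something.
It also fails if it takes over 210 s, if anything falls off the work surface, if the arm or the gripper's body presses on something with over 40 N, if the wrist force passes 120 N, or if a joint passes its speed limit or range.

ROBOT

A 7-joint arm with a two-finger parallel gripper is mounted at the origin on a cart in front of the work surface, level with it; the furniture and walls round the work are solid. World frame = base frame: x ahead of the robot, y to its left, z up, the work surface at z = 0. Lengths are in m, angles in rad, forces in N, time in s.
With the tool pointing down it reaches from about 0.4 to 0.85 m from the base axis. Payload 10.4 kg.
Tool frame: the origin (TCP) lies midway between the tips of the shut fingers; the grasp point (between the pads) lies 19 mm behind it; z points along the fingers, y is the line along which they close (so a half turn about z gives the same grasp; the last joint's range is limited). The gripper opens to 87 mm and grips with 3 to 60 N. Pads are 19 mm wide; open, the fingers measure 117 mm over their backs; the gripper's body (75 mm by 190 mm) begins 51 mm behind the grasp point.
Start: joints at [-1.213, 0.332, -0.065, 1.46, 0.022, 1.35, -0.088], TCP at [0.232, 0.58, 0.223] pointing down, gripper open.
Joint ranges: [-2.6, 2.6], [-0.5, 2.12], [-1.47, 1.34], [0.16, 2.42], [-1.27, 4.41], [0.06, 2.06], [-2.6, 2.6]. Speed limits (rad/s): [2.22, 2.22, 2.79, 2.79, 3.14, 3.14, 3.14].

INTERFACE

Orientations are given as a unit quaternion [x, y, z, w].
In Python, from bench import r gives the robot as it stands.
- The arm moves only by the tool carry_out, never from a script. Its argument "steps" is a list that holds one entry, the list of rows, each a list of 6 numbers: the shift along the tool's x, y, z in cm, then the turn, a rotation vector about the tool's x, y, z in rad. In form: [[[dx, dy, dz, wx, wy, wz], ...]]. A call has 1 to 20 rows; each row is the pose to reach, as a shift and turn from the pose commanded when the call began, along the tool's axes at that moment; what a row does not reach only later rows make up. A row lasts 1/12 s, in which the tool goes at most 41.7 mm and 7.16 degrees, less where a joint would pass 70% of its speed; a pose out of reach is approached as far as the arm can. A call with a gripper value outside its range is refused whole. "hand" is the closure, from -1 (fully open) to 1 (shut), set as the call begins (left out, the last holds). The fingers move at their own pace and stop on an object; "squeeze" is the grip in N (left out, the last holds). Time passes only in rows, so rows that repeat a pose let the fingers close. It gives the time, the measured TCP pose, the force, the opening and the grip force at its end, in the units of the state.
- r.read_state(): the state, without advancing time (a new reading comes with each control period).
- r.camera(name): name is "side" or "top" or "wrist"; returns the picture (384x512x3 uint8, red, green, blue); there is no depth.
- r.camera_params(name): a dict with "fx", "fy", "cx", "cy" (pixels), "view" (4x4, takes a point from world to camera coordinates). Camera axes: x right, y up, looking along -z (the intrinsics and any distortion apply to the point x, -y, -z); pixel columns grow to the right and rows downward; lengths in m; the calibration is good to about 2 mm. A picture is of the moment at which its call begins: read the wrist's pose just before it. camera_params takes no time and is no camera call; for the wrist camera it gives the pose at the moment of the call.
- r.close_job(): hands the job in; it is judged then, once.
The state is a dict: "time": time; "joint_positions": joint angles; "joint_vel": joint speeds; "joint_torque": joint torques, N m; "ee_pos": TCP position; "eef_rot": TCP orientation; "ft_force": force on the tool from outside, world axes, zero at the start; "torque": the same for the moment, N m; "width": finger opening in m; "grip_force": force on a finger pad.
Only numpy, scipy, OpenCV 4.12 (cv2) and the standard library are available. Lean on these libraries where they do the work, as an engineer would, in place of code of your own. Each camera call takes 0.05 s, during which the arm holds its last target. There are 200 camera calls.

## Working session

There is one attempt and no reset: what is moved stays moved. The work goes in short steps, Python scripts to look and compute and a tool call to move; the robot and the scene stay as the last step left them, time stands still between calls to the robot, and variables do not carry over. Pictures are saved under pics/ and viewed, at most 14 in all, crops included, and the job is handed in when it is done.

Besides the shell and the picture viewer there is one more tool, called after "Request:" as name(argument=value, ...) on one line, values as JSON. carry_out: Moves the arm, as the interface text tells. Its arguments: {"type":"object","properties":{"steps":{"type":"array","items":{"type":"array","items":{"type":"array","items":{"type":"number"}}}},"hand":{"type":"number"},"squeeze":{"type":"number"}},"required":["steps"]}

```bash
ls; mkdir -p pics
python3 - <<'E'
from bench import r
import cv2,numpy as np
s=r.read_state();print(s)
for n in ["top","side"]:
    im=r.camera(n);cv2.imwrite(f"pics/{n}0.png",im[...,::-1])
    p=r.camera_params(n);print(n,p)
E
```

```text
pics
{'time': 0.0, 'joint_positions': array([-1.21260163,  0.33286564, -0.06470298,  1.46094742,  0.02158725,
        1.34985877, -0.08847727]), 'joint_vel': array([ 1.27674859e-03,  5.52086295e-04, -1.26920321e-03, -4.31479449e-04,
        1.05583107e-04, -8.40150283e-06, -3.26481759e-04]), 'joint_torque': array([ 2.48177048e-04, -6.23255110e+01,  2.47579609e-02, -3.89908004e+01,
       -6.14424027e-02,  3.95639974e-02,  1.16321853e-04]), 'ee_pos': array([0.23214524, 0.5798814 , 0.2217549 ]), 'eef_rot': array([ 1.89227501e-01,  9.81933029e-01, -6.83894415e-04, -1.06531704e-04]), 'ft_force': array([ 0.26320676, -0.17068404,  0.88561969]), 'torque': array([-0.0035958 ,  0.04382845,  0.02626077]), 'grip_force': 0.0, 'width': 0.08712123193494381}
top {'fx': 488.10487441602726, 'fy': 488.10487441602726, 'cx': 261.65243483730995, 'cy': 196.59048810516381, 'view': array([[ 0.00571382, -0.999919  , -0.01137306, -0.07608948],
       [ 0.99286648,  0.00431827,  0.11915331, -0.5220064 ],
       [-0.11909455, -0.01197275,  0.99281073, -1.49951572],
       [ 0.        ,  0.        ,  0.        ,  1.        ]])}
side {'fx': 406.4856196563512, 'fy': 406.4856196563512, 'cx': 250.42881288874315, 'cy': 186.8578218710431, 'view': array([[ 0.87418787, -0.48555992, -0.0052085 , -0.47745727],
       [ 0.32587516,  0.57867651,  0.74762215, -0.1464801 ],
       [-0.36000132, -0.65525954,  0.6641039 , -1.3693465 ],
       [ 0.        ,  0.        ,  0.        ,  1.        ]])}
```

Run:
```python
import cv2
a=cv2.imread("pics/top0.png");cv2.imwrite("pics/top0b.png",cv2.resize(a,(800,600),interpolation=cv2.INTER_CUBIC))
a=cv2.imread("pics/side0.png");cv2.imwrite("pics/side0b.png",cv2.resize(a,(800,600),interpolation=cv2.INTER_CUBIC))
```

```text
(no output)
```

View pics/top0b.png

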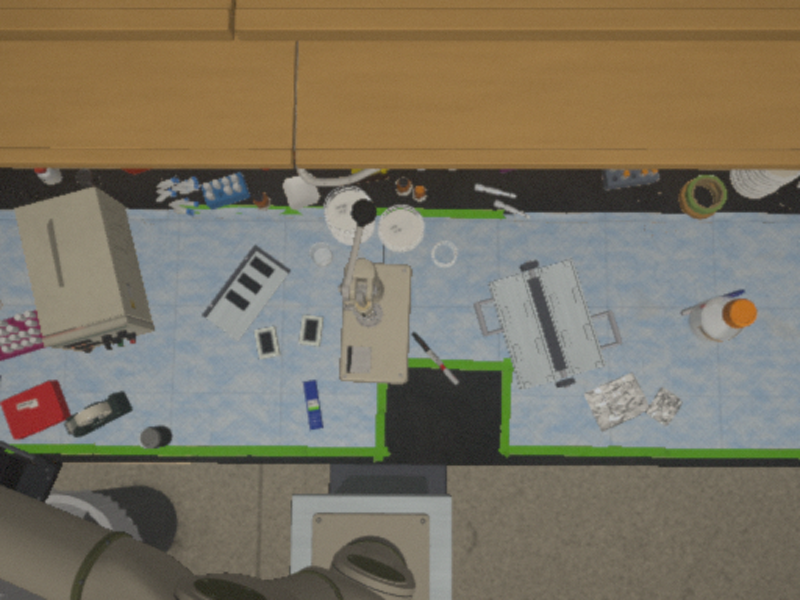

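View pics/side0b.png

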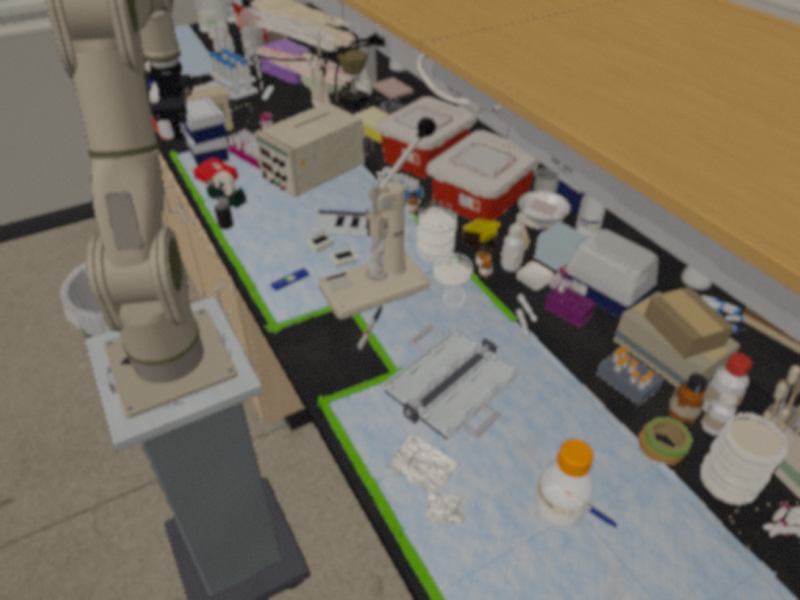

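Top view (800×600): two cassettes at (266,342) and (311,330), stage around (245,292) with its back fence running (203,315)–(258,248), nest hinge running (530,268)–(565,382) with bars at (485,317) and (608,328). Press around (375,320), marker pen at (435,358), dish at about (320,255), beaker at about (444,253). No third cassette is visible.

```bash
cat > h.py <<'E'
from bench import r
import cv2,numpy as np
from scipy.spatial.transform import Rotation as R
np.set_printoptions(precision=4,suppress=True)
def ray(p,u,v):
    V=p["view"];d=np.array([(u-p["cx"])/p["fx"],-(v-p["cy"])/p["fy"],-1.])
    Rm=V[:3,:3];return -Rm.T@V[:3,3],Rm.T@d
def onz(p,u,v,z):
    c,d=ray(p,u,v);return c+d*(z-c[2])/d[2]
def proj(p,P):
    q=p["view"]@np.r_[P,1];return np.array([p["cx"]+p["fx"]*q[0]/-q[2],p["cy"]-p["fy"]*q[1]/-q[2]])
def delta(pos,quat,s=None):
    """tool-frame shift cm and rotvec to reach world pose from measured pose"""
    s=s or r.read_state();A=R.from_quat(s["eef_rot"])
    return np.r_[A.inv().apply(np.array(pos)-s["ee_pos"])*100,(A.inv()*R.from_quat(quat)).as_rotvec()]
def down(yaw): # tool down, tool y axis (closing line) at world angle yaw
    y=np.array([np.cos(yaw),np.sin(yaw),0]);z=np.array([0,0,-1.]);return R.from_matrix(np.c_[np.cross(y,z),y,z]).as_quat()
def go(pos,yaw):
    s=r.read_state();A=R.from_quat(s["eef_rot"]).as_matrix()[:,1];c=np.arctan2(A[1],A[0])
    yaw=c+(yaw-c+np.pi/2)%np.pi-np.pi/2
    print("pos",s["ee_pos"],"yaw",c,"t",s["time"],"->",delta(pos,down(yaw),s))
E
python3 - <<'E'
from h import *
p=r.camera_params("top");k=1/1.5625
for n,u,v,z in [("c1",266,342,.018),("c2",311,330,.018),("bfL",203,315,.016),("bf corner",258,248,.016),("sfend",290,270,.016),("hA",530,268,.032),("hB",565,382,.032),("nbar",485,317,.0243),("fbar",608,328,.0243),("mk1",415,335,.006),("mk2",457,383,.006),("pressTL",344,262,.028),("pressBR",408,383,.028),("pressBL",340,380,.028),("pressTR",411,266,.028),("dish",320,255,.03),("beaker",444,253,.05)]:
    print(n,onz(p,u*k,v*k,z))
im=cv2.imread("pics/top0.png")
# white cassette blobs
g=im.min(2).astype(int);sub=((im.min(2)>140)&(im.max(2).astype(int)-im.min(2)<25)).astype(np.uint8)
n,l,st,c=cv2.connectedComponentsWithStats(sub)
for i in range(1,n):
    if 60<st[i,4]<2000 and 160<c[i][1]*1.5625/1<450: 
        ct=np.argwhere(l==i)[:,::-1].astype(np.float32);print(st[i],c[i]*1.5625,cv2.minAreaRect(ct))
E
```

```text
c1 [0.4519 0.2143 0.018 ]
c2 [0.4766 0.124  0.018 ]
bfL [0.5063 0.3444 0.016 ]
bf corner [0.645  0.2366 0.016 ]
sfend [0.5995 0.1698 0.016 ]
hA [ 0.6027 -0.317   0.032 ]
hB [ 0.3746 -0.3831  0.032 ]
nbar [ 0.5039 -0.2266  0.0243]
fbar [ 0.4829 -0.4725  0.0243]
mk1 [ 0.4685 -0.086   0.006 ]
mk2 [ 0.372 -0.171  0.006]
pressTL [0.6143 0.0585 0.028 ]
pressBR [ 0.371  -0.0726  0.028 ]
pressBL [0.3762 0.0627 0.028 ]
pressTR [ 0.6066 -0.0773  0.028 ]
dish [0.6282 0.1072 0.03  ]
beaker [ 0.6293 -0.1433  0.05  ]
[482 110  27  16 159] [770.5582 183.2056] ((493.7206115722656, 114.86762237548828), (12.176399230957031, 27.439773559570312), 59.036251068115234)
[182 113  22  18 251] [298.4188 189.2181] ((191.8773651123047, 120.32075500488281), (16.483266830444336, 18.818395614624023), 74.05460357666016)
[230 133  44  32 846] [396.7291 231.9832] ((251.1141815185547, 148.62547302246094), (30.449495315551758, 42.915977478027344), 87.51044464111328)
[160 146  22  12  94] [270.6616 234.8072] ((171.15000915527344, 150.0500030517578), (22.45216941833496, 9.486831665039062), 18.43494987487793)
[270 149  41
[... 2485 characters left out ...]
   9  98] [779.7513 403.396 ] ((498.474609375, 257.6446533203125), (7.765927791595459, 21.374114990234375), 85.91438293457031)
[ 62 264  32  22 251] [126.0583 430.6711] ((77.53618621826172, 274.05908203125), (30.362167358398438, 20.907621383666992), 2.2025980949401855)
[467 265  32  20 278] [751.1691 427.2145] ((481.590087890625, 275.0081787109375), (26.375598907470703, 21.382160186767578), 50.19443130493164)
[493 265  19  10  96] [785.8398 420.2799] ((501.7838134765625, 268.70269775390625), (8.219949722290039, 18.741485595703125), 80.53767395019531)
[ 20 273  27  11 137] [ 53.5014 435.5383] ((33.51845932006836, 277.5621337890625), (26.125728607177734, 9.500264167785645), 10.007980346679688)
```

Run:
```python
import cv2
a=cv2.imread("pics/top0.png")[150:260,120:410];cv2.imwrite("pics/topc.png",cv2.resize(a,(800,303),interpolation=cv2.INTER_CUBIC))
```

```text
(no output)
```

View pics/topc.png

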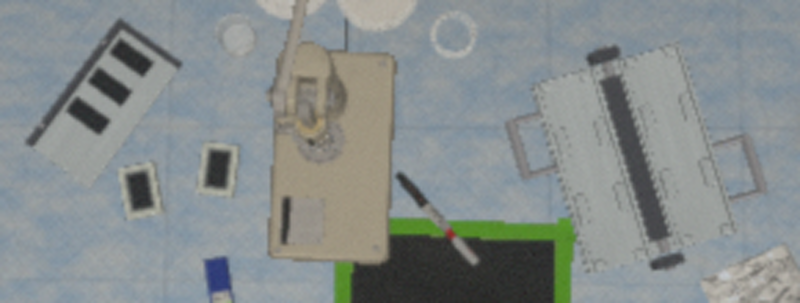

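The crop shows exactly two cassettes, at (139,190) and (218,168), and the stage has three strips. The near leaf is the left one, closest to the robot. Next I go above the cassettes for a close look.

Run:
```python
from h import *
go([.44,.19,.24],np.radians(10))
go([.44,.19,.24],np.radians(100))
```

```text
pos [0.2322 0.5799 0.2218] yaw 1.1899807338110417 t 0.1 -> [-33.7875 -28.4744  -1.7778  -0.0012   0.0007   1.0154]
pos [0.2322 0.5799 0.2218] yaw 1.1899807338110417 t 0.1 -> [-33.7875 -28.4744  -1.7778  -0.0013  -0.0003  -0.5553]
```

Request:
carry_out(steps=[[[-8, -7, -1.8, 0, 0, -0.12], [-16, -14, -1.8, 0, 0, -0.24], [-24, -21, -1.8, 0, 0, -0.36], [-30, -25, -1.8, 0, 0, -0.48], [-33.8, -28.5, -1.8, 0, 0, -0.555], [-33.8, -28.5, -1.8, 0, 0, -0.555], [-33.8, -28.5, -1.8, 0, 0, -0.555], [-33.8, -28.5, -1.8, 0, 0, -0.555], [-33.8, -28.5, -1.8, 0, 0, -0.555], [-33.8, -28.5, -1.8, 0, 0, -0.555], [-33.8, -28.5, -1.8, 0, 0, -0.555], [-33.8, -28.5, -1.8, 0, 0, -0.555], [-33.8, -28.5, -1.8, 0, 0, -0.555], [-33.8, -28.5, -1.8, 0, 0, -0.555], [-33.8, -28.5, -1.8, 0, 0, -0.555], [-33.8, -28.5, -1.8, 0, 0, -0.555]]], hand=-1, squeeze=30)

```text
time: 1.43
ee_pos: [0.4395, 0.1913, 0.2404]
eef_rot: [-0.088, 0.996, 0.0, -0.0]
ft_force: [0.1, 0.8, 0.2]
width: 0.0869
grip_force: 0.0
```

Run:
```python
from h import *
p=r.camera_params("wrist");im=r.camera("wrist");cv2.imwrite("pics/w1.png",im[...,::-1]);np.save("w1.npy",p,allow_pickle=True)
s=r.read_state();print(s["time"],s["ee_pos"]);print(p)
print([proj(p,[.452,.2143,.018]),proj(p,[.4766,.124,.018])])
```

```text
1.4833 [0.4396 0.1911 0.2404]
{'fx': 314.54929885507187, 'fy': 314.54929885507187, 'cx': 259.0550912903312, 'cy': 192.98590783513814, 'view': array([[-0.1753,  0.9845, -0.    , -0.1106],
       [-0.9399, -0.1674, -0.2976,  0.4876],
       [-0.293 , -0.0522,  0.9547, -0.2691],
       [ 0.    ,  0.    ,  0.    ,  1.    ]])}
[array([275.8482, 175.8887]), array([202.0791, 182.3239])]
```

View pics/w1.png

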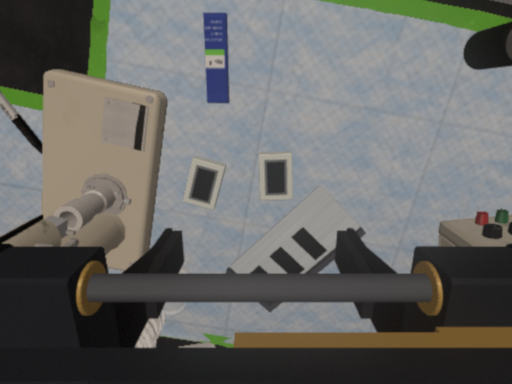

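Wrist view: cassettes at (275,176) and (205,182), matching the predictions. The stage is at (295,245). I'll measure both cassettes.

```bash
cat >> h.py <<'E'
def rects(im,p,z,lo=2e-3,hi=4e-3,thr=150,sat=30):
    """white-ish 60x42 boxes with top at z -> centre, long axis angle, sizes"""
    g=((im.min(2)>thr)&(im.max(2).astype(int)-im.min(2)<sat)).astype(np.uint8)
    out=[]
    for c in cv2.findContours(g,cv2.RETR_EXTERNAL,cv2.CHAIN_APPROX_NONE)[0]:
        if len(c)<30: continue
        P=np.array([onz(p,u,v,z)[:2]*1000 for u,v in c[:,0]],np.float32)
        (cx,cy),(w,h),a=cv2.minAreaRect(P)
        if w<h: w,h,a=h,w,a+90
        if 45<w<75 and 32<h<55: out.append((cx/1000,cy/1000,(a+90)%180-90,w,h,c[:,0].mean(0)))
    return out
E
python3 - <<'E'
from h import *
im=cv2.imread("pics/w1.png");p=np.load("w1.npy",allow_pickle=True).item()
for t in (130,150,170): print(t,*rects(im,p,.018,thr=t),sep="\n")
# stage corners guess, fence lines
print(im[176,262],im[120,300],im[220,300])
for n,u,v,z in [("bf corner",270,309,.016),("bf end",362,231,.016),("front corner",322,188,.006),("frontR",228,268,.006)]: print(n,onz(p,u,v,z))
E
```

```text
130
150
(0.37454449462890627, 0.2511722106933594, 87.86193084716797, 70.26129150390625, 38.5328254699707, array([313.0314, 116.13  ]))
(0.37941378784179686, 0.1456663818359375, -43.7369384765625, 58.36781311035156, 33.029151916503906, array([232.7684, 105.4   ]))
(0.283026611328125, 0.15760533142089844, 30.416580200195312, 48.50555419921875, 32.246280670166016, array([254.4592,  15.9286]))
170
[148 162 166] [155 155 155] [149 154 155]
bf corner [0.6495 0.2442 0.016 ]
bf end [0.5067 0.3423 0.016 ]
front corner [0.4603 0.2782 0.006 ]
frontR [0.5995 0.1742 0.006 ]
```

```bash
sed -i 's/    g=((im.min(2)>thr).*/    im=im.astype(int);g=((im[...,2]-im[...,0]>sat)\&(im[...,2]>thr)).astype(np.uint8)/; s/thr=150,sat=30/thr=130,sat=9/' h.py
python3 - <<'E'
from h import *
im=cv2.imread("pics/w1.png");p=np.load("w1.npy",allow_pickle=True).item()
for t in (6,9,12): print(t,*rects(im,p,.018,sat=t),sep="\n")
E
```

```text
6
(0.47708612060546873, 0.12563455200195311, -6.36334228515625, 63.09291076660156, 40.99342346191406, array([203.4257, 182.4392]))
(0.4524590148925781, 0.21320401000976563, 11.82818603515625, 61.432342529296875, 40.421661376953125, array([275.1169, 175.5195]))
9
(0.47698480224609374, 0.12567210388183594, -6.4137420654296875, 62.07242965698242, 40.79659652709961, array([203.5918, 182.3333]))
(0.45240585327148436, 0.2134327392578125, 11.828210830688477, 60.97651672363281, 39.952117919921875, array([275.1908, 175.5329]))
12
(0.47722372436523436, 0.125642822265625, -6.352394104003906, 61.61171340942383, 40.18886947631836, array([203.3586, 182.2966]))
(0.4523310241699219, 0.213574951171875, 12.173210144042969, 60.262115478515625, 39.86652374267578, array([275.16, 175.5 ]))
```

Run:
```python
from h import *
print(r.read_state()["joint_positions"])
go([.4524,.2134,.004],np.radians(102))
```

```text
[-0.7064 -0.0081  0.2008  1.8145  0.0015  1.3352  1.2412]
pos [0.4396 0.1911 0.2404] yaw 1.7471248914802235 t 1.4833 -> [-1.6581  1.969  23.6378  0.     -0.0003 -0.0331]
```

Request:
carry_out(steps=[[[-1.7, 2, 4, 0, 0, -0.033], [-1.7, 2, 8, 0, 0, -0.033], [-1.7, 2, 12, 0, 0, -0.033], [-1.7, 2, 16, 0, 0, -0.033], [-1.7, 2, 19, 0, 0, -0.033], [-1.7, 2, 21, 0, 0, -0.033], [-1.7, 2, 22.5, 0, 0, -0.033], [-1.7, 2, 23.6, 0, 0, -0.033], [-1.7, 2, 23.6, 0, 0, -0.033], [-1.7, 2, 23.6, 0, 0, -0.033], [-1.7, 2, 23.6, 0, 0, -0.033]]], hand=-0.5)

```text
time: 2.4
ee_pos: [0.454, 0.2133, 0.0056]
eef_rot: [-0.104, 0.995, 0.0, 0.001]
ft_force: [0.0, -0.3, 1.1]
width: 0.0653
grip_force: 0.0
```

Request:
carry_out(steps=[[[0, 0, 0, 0, 0, 0], [0, 0, 0, 0, 0, 0], [0, 0, 0, 0, 0, 0], [0, 0, 0, 0, 0, 0], [0, 0, 0, 0, 0, 0], [0, 0, 0, 0, 0, 0], [0, 0, -1, 0, 0, 0], [0, 0, -3, 0, 0, 0], [0, 0, -6, 0, 0, 0], [0, 0, -10, 0, 0, 0], [0, 0, -14, 0, 0, 0], [0, 0, -14, 0, 0, 0], [0, 0, -14, 0, 0, 0]]], hand=1, squeeze=30)

```text
time: 3.48
ee_pos: [0.4547, 0.2133, 0.1475]
eef_rot: [-0.103, 0.995, 0.001, 0.002]
ft_force: [-0.3, 0.3, -1.6]
width: 0.0416
grip_force: 30.0
```

Run:
```python
from h import *
s=r.read_state();print(s["width"],s["grip_force"],s["joint_positions"])
A=R.from_quat(s["eef_rot"])
for w in ([.34,.17,.15],[.37,0,.15],[.42,-.2,.15],[.50,-.2,.2]): 
  for y in (16.1,): go(w,np.radians(y))
```

```text
0.04160277410069776 29.999893605709076 [-0.7155  0.113   0.199   1.8919 -0.0252  1.1339  1.2706]
pos [0.4547 0.2133 0.1475] yaw 1.7778059861191267 t 3.4833 -> [12.1158 -1.8817 -0.3093  0.0052  0.0023  1.4968]
pos [0.4547 0.2133 0.1475] yaw 1.7778059861191267 t 3.4833 -> [ 12.6738 -19.1353  -0.3471   0.0052   0.0023   1.4968]
pos [0.4547 0.2133 0.1475] yaw 1.7778059861191267 t 3.4833 -> [ 11.891  -39.7359  -0.3854   0.0052   0.0023   1.4968]
pos [0.4547 0.2133 0.1475] yaw 1.7778059861191267 t 3.4833 -> [  4.0383 -41.37    -5.3517   0.0052   0.0023   1.4968]
```

Request:
carry_out(steps=[[[4, -3.5, -0.3, 0, 0, 0.1], [8.3, -7.8, -0.3, 0, 0, 0.2], [9.5, -11, -0.3, 0, 0, 0.3], [10.5, -14, -0.3, 0, 0, 0.4], [11.3, -17.4, -0.3, 0, 0, 0.5], [12, -20.5, -0.3, 0, 0, 0.6], [12.9, -24, -0.3, 0, 0, 0.7], [13.8, -28, -0.3, 0, 0, 0.8], [13.8, -31, -0.5, 0, 0, 0.9], [13, -35, -1.5, 0, 0, 1.0], [12, -39, -2.5, 0, 0, 1.1], [11, -42, -3.5, 0, 0, 1.2], [10, -46, -4.5, 0, 0, 1.3], [8.5, -49, -5, 0, 0, 1.4], [7.3, -51.9, -5.3, 0, 0, 1.497], [7.3, -51.9, -5.3, 0, 0, 1.497], [7.3, -51.9, -5.3, 0, 0, 1.497], [7.3, -51.9, -5.3, 0, 0, 1.497], [7.3, -51.9, -5.3, 0, 0, 1.497], [7.3, -51.9, -5.3, 0, 0, 1.497]]])

```text
time: 5.15
ee_pos: [0.4884, -0.3091, 0.1976]
eef_rot: [0.601, 0.8, 0.001, -0.0]
ft_force: [0.0, -0.1, -0.7]
width: 0.0417
grip_force: 30.0
```

Run:
```python
from h import *
p=r.camera_params("wrist");im=r.camera("wrist");cv2.imwrite("pics/w2.png",im[...,::-1]);np.save("w2.npy",p,allow_pickle=True)
s=r.read_state();print(s["time"],s["ee_pos"],s["width"],s["joint_positions"])
```

```text
5.2 [ 0.4886 -0.3093  0.1977] 0.04167615331023443 [-0.1489  0.2938  0.77    1.6588 -0.2138  1.2754  0.9446]
```

View pics/w2.png

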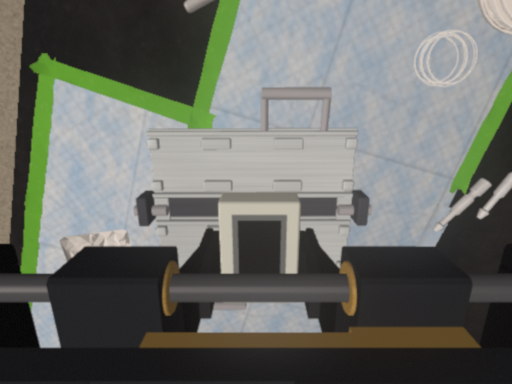

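Run:
```python
import cv2
a=cv2.imread("pics/w2.png")[80:225,130:380];cv2.imwrite("pics/w2c.png",cv2.resize(a,None,fx=3.2,fy=3.2,interpolation=cv2.INTER_CUBIC))
```

```text
(no output)
```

View pics/w2c.png

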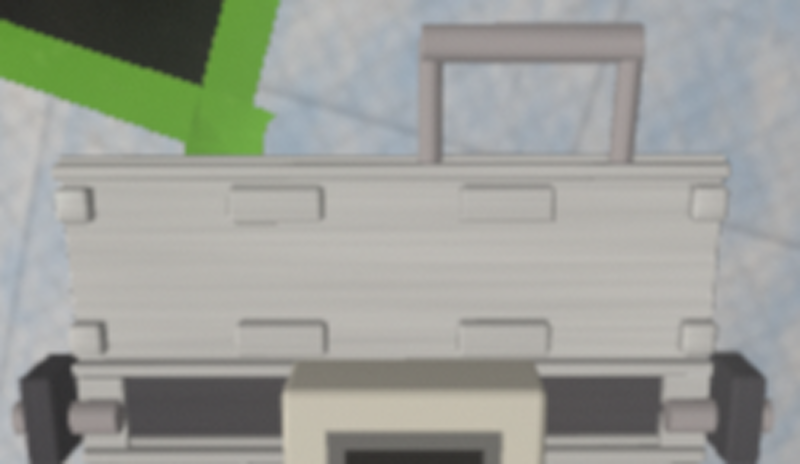

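The crop shows a round bar centred at (532,42), corner blocks at (276,203)/(507,203) and (282,337)/(503,337), and hinge pins at (95,415) and (690,415). I'll solve for the nest pose.

```bash
cat > nest.py <<'E'
from h import *
p=np.load("w2.npy",allow_pickle=True).item()
q=lambda u,v,z:onz(p,130+u/3.2-.35,80+v/3.2-.35,z)[:2]  # resize half-pixel shift
# model points in nest frame (x,y) m
obs=[("barL",q(421,42,.0243),(-.126,.010)),("barR",q(643,42,.0243),(-.126,.080)),
("pinL",q(68,415,.0243),None),("pinR",q(718,415,.0243),None),
("b1",q(276,201,.023),None),("b2",q(507,201,.023),None),("b3",q(282,335,.023),None),("b4",q(503,335,.023),None)]
d={n:o for n,o,_ in obs}
mid=lambda a,b:(d[a]+d[b])/2
ang=lambda v:np.degrees(np.arctan2(v[1],v[0]))
if __name__=="__main__":
    for n in [("barL","barR"),("pinL","pinR"),("b1","b2"),("b3","b4")]:
        print(n,mid(*n),"len",np.linalg.norm(d[n[1]]-d[n[0]]),"dir",ang(d[n[1]]-d[n[0]]))
    H=mid("pinL","pinR");y=np.array([np.cos(np.radians(16.1)),np.sin(np.radians(16.1))])
    for n in [("barL","barR"),("b1","b2"),("b3","b4")]:
        v=mid(*n)-H;print(n,"along y",v@y,"along x",v@np.array([y[1],-y[0]]))
E
python3 nest.py
```

```text
('barL', 'barR') [ 0.5024 -0.218 ] len 0.07043206812167077 dir 16.161125958090324
('pinL', 'pinR') [ 0.4944 -0.3513] len 0.23010173527985328 dir 16.109813535430828
('b1', 'b2') [ 0.4733 -0.279 ] len 0.07694791951017317 dir 16.140623420489867
('b3', 'b4') [ 0.4863 -0.3235] len 0.07662330853585259 dir 16.12180161491015
('barL', 'barR') along y 0.04464775736301799 along x -0.12587089430978105
('b1', 'b2') along y -0.00021838712402319014 along x -0.07536456576407916
('b3', 'b4') along y -0.00013065350703515477 along x -0.029032574080547737
```

Run:
```python
from h import *
p=np.load("w2.npy",allow_pickle=True).item();im=cv2.imread("pics/w2.png")
z=.1977+.0124
a=im.astype(int);g=((a[...,2]-a[...,0]>12)&(a[...,2]>130)).astype(np.uint8)
for v in (200,205,225,240,255): 
    u=np.flatnonzero(g[v,190:330])+190; print(v,u.min(),u.max(), [onz(p,t,v,z)[:2] for t in (u.min()-.5,u.max()+.5)])
n=np.flatnonzero(g[150:300,260])+150;print(n[:40])
yt=np.array([np.cos(np.radians(16.1)),np.sin(np.radians(16.1))]);xt=np.array([-yt[1],yt[0]]);T=np.array([.4886,-.3093])
for u,v in [(220,210),(300,210),(219,225),(299.5,225),(260,201),(260,193)]:
    w=onz(p,u,v,z)[:2]-T;print(u,v,"tool x",w@xt,"y",w@yt)
```

```text
200 219 220 [array([ 0.4613, -0.2847]), array([ 0.4622, -0.2844])]
205 218 299 [array([ 0.4614, -0.2874]), array([ 0.501, -0.276])]
225 219 299 [array([ 0.4645, -0.2978]), array([ 0.5044, -0.2863])]
240 219 298 [array([ 0.4666, -0.306 ]), array([ 0.5066, -0.2945])]
255 220 297 [array([ 0.4692, -0.3143]), array([ 0.5088, -0.3029])]
[201 202 203 204 205 206 207 208 209 210 211 212 213 214]
220 210 tool x 0.02589460126002648 y -0.018884668262008606
300 210 tool x 0.02590128919006594 y 0.021503445140649648
219 225 tool x 0.017712701147730704 y -0.019688456062833676
299.5 225 tool x 0.01771413622702196 y 0.021570662597840105
260 201 tool x 0.030691811833120936 y 0.0012935959958516807
260 193 tool x 0.034881777234556766 y 0.001285489614399018
```

Run:
```python
import cv2
a=cv2.imread("pics/w2.png")[180:300,190:330];cv2.imwrite("pics/w2d.png",cv2.resize(a,None,fx=4,fy=4,interpolation=cv2.INTER_CUBIC))
```

```text
(no output)
```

View pics/w2d.png

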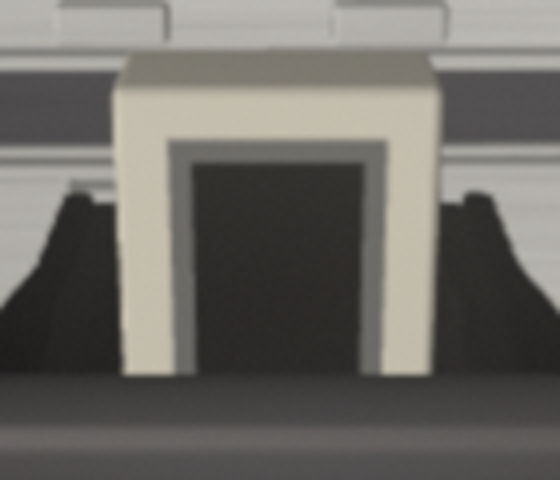

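Run:
```python
from h import *
for z in (.06,.022): go([.5543,-.2813,z],np.radians(16.13))
```

```text
pos [ 0.4886 -0.3093  0.1977] yaw 0.2823138222615474 t 5.2 -> [ 0.8433  7.0784 13.7805  0.0011 -0.0009  0.0008]
pos [ 0.4886 -0.3093  0.1977] yaw 0.2823138222615474 t 5.2 -> [ 0.8399  7.0743 17.5805  0.0011 -0.0009  0.0008]
```

Request:
carry_out(steps=[[[0.4, 3.5, 2, 0, 0, 0], [0.84, 7.08, 5, 0, 0, 0], [0.84, 7.08, 9, 0, 0, 0], [0.84, 7.08, 12, 0, 0, 0], [0.84, 7.08, 13.8, 0, 0, 0], [0.84, 7.08, 13.8, 0, 0, 0], [0.84, 7.08, 13.8, 0, 0, 0], [0.84, 7.08, 13.8, 0, 0, 0], [0.84, 7.08, 13.8, 0, 0, 0]]])

```text
time: 5.95
ee_pos: [0.5555, -0.283, 0.0618]
eef_rot: [0.601, 0.799, 0.001, 0.002]
ft_force: [0.3, 0.2, -0.1]
width: 0.0415
grip_force: 30.0
```

Run:
```python
from h import *
p=r.camera_params("wrist");im=r.camera("wrist");cv2.imwrite("pics/w3.png",im[...,::-1]);np.save("w3.npy",p,allow_pickle=True)
go([.5543,-.2813,.022],np.radians(16.13))
a=im[100:384,120:400,::-1];cv2.imwrite("pics/w3c.png",cv2.resize(a,None,fx=2.1,fy=2.1,interpolation=cv2.INTER_CUBIC))
```

```text
pos [ 0.5555 -0.2829  0.0615] yaw 0.28102808332608453 t 6.0 -> [ 0.1936 -0.0789  3.9529  0.0028  0.0014 -0.0005]
```

View pics/w3c.png

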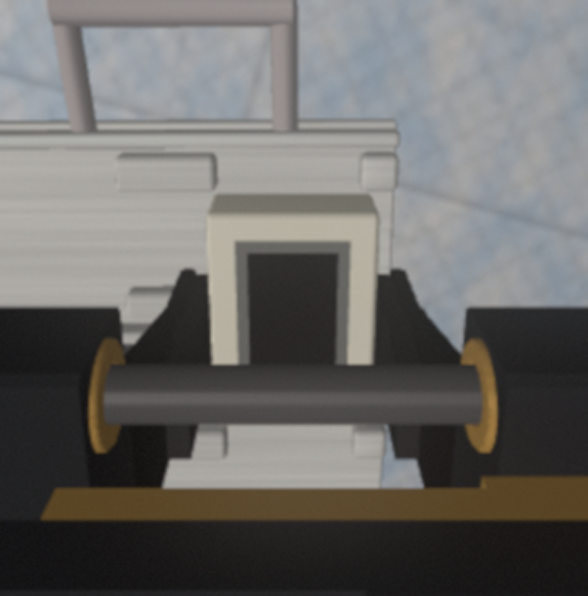

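Run:
```python
from h import *
p=np.load("w3.npy",allow_pickle=True).item()
yt=np.array([np.cos(.281),np.sin(.281)]);xt=np.array([-yt[1],yt[0]]);T=np.array([.5555,-.2829])
f=lambda u,v,z:(lambda w:np.round([w@xt*1000,w@yt*1000],1))(onz(p,120+u/2.1-.26,100+v/2.1-.26,z)[:2]-T)
for n,u,v,z in [("cas L",208,212,.074),("cas R",378,212,.074),("cas front",290,213,.074),("cas L2",210,330,.074),("cas R2",376,330,.074),("blkL right edge top",214,156,.023),("blkR left edge top",361,156,.023),("blkL near edge",170,190,.015),("blkL top edge low",165,186,.023),("bar c",172,12,.0243)]: print(n,f(u,v,z))
```

```text
cas L [ 30.6 -19.2]
cas R [30.5 21.4]
cas front [30.3  0.4]
cas L2 [ -0.9 -19.9]
cas R2 [-1.  22.1]
blkL right edge top [ 31.7 -23.3]
blkR left edge top [31.6 22.6]
blkL near edge [ 18.2 -39.1]
blkL top edge low [ 22.  -39.1]
bar c [ 75.  -33.7]
```

Request:
carry_out(steps=[[[-0.05, -0.15, 1, 0, 0, 0], [-0.05, -0.17, 2, 0, 0, 0], [-0.05, -0.17, 2.8, 0, 0, 0], [-0.05, -0.17, 3.1, 0, 0, 0], [-0.05, -0.17, 3.1, 0, 0, 0], [-0.05, -0.17, 3.1, 0, 0, 0]]])

```text
time: 6.5
ee_pos: [0.5528, -0.2835, 0.0282]
eef_rot: [0.601, 0.799, -0.0, -0.0]
ft_force: [-0.7, -0.4, -0.4]
width: 0.0418
grip_force: 30.0
```

Run:
```python
from h import *
p=r.camera_params("wrist");im=r.camera("wrist");np.save("w4.npy",p,allow_pickle=True)
go([.5541,-.2842,.021],np.radians(16.13))
a=im[80:220,110:310,::-1];cv2.imwrite("pics/w4c.png",cv2.resize(a,None,fx=4,fy=4,interpolation=cv2.INTER_CUBIC))
```

```text
pos [ 0.5529 -0.2836  0.0285] yaw 0.28084624010518416 t 6.55 -> [-0.0889  0.1011  0.7508 -0.0002 -0.     -0.0007]
```

View pics/w4c.png

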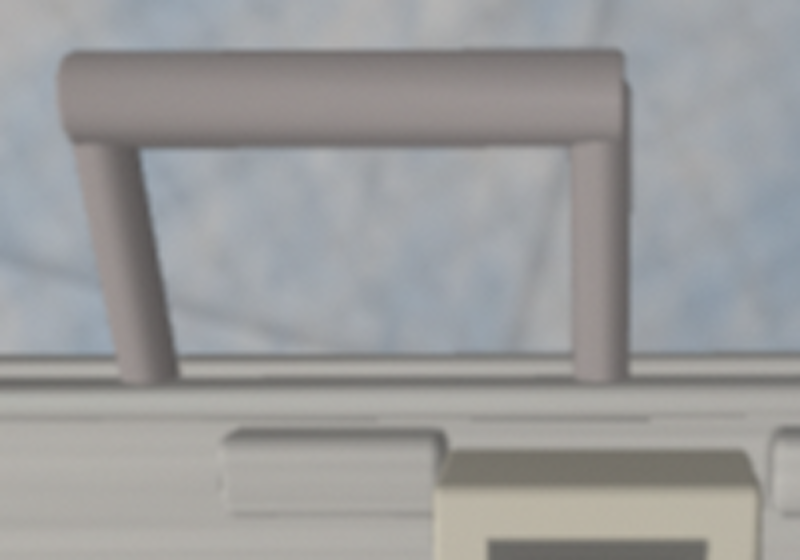

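Run:
```python
from h import *
p=np.load("w4.npy",allow_pickle=True).item()
yt=np.array([np.cos(.281),np.sin(.281)]);xt=np.array([-yt[1],yt[0]]);T=np.array([.5529,-.2836])
f=lambda u,v,z:(lambda w:np.round([w@xt*1000,w@yt*1000],1))(onz(p,110+u/4-.375,80+v/4-.375,z)[:2]-T)
for n,u,v,z in [("cas L",436,488,.041),("cas R",759,488,.041),("blkL right edge top",443,440,.023),("blkR left edge top",772,440,.023),("bar l",60,98,.0243),("bar r",626,98,.0243)]: print(n,f(u,v,z))
```

```text
cas L [ 30.5 -19.3]
cas R [30.5 21.1]
blkL right edge top [ 31.4 -20.5]
blkR left edge top [31.3 25. ]
bar l [ 77.  -67.1]
bar r [76.9  4.5]
```

Request:
carry_out(steps=[[[0.15, 0.11, 0, 0, 0, 0], [0.15, 0.11, 0, 0, 0, 0], [0.15, 0.11, 0.3, 0, 0, 0], [0.15, 0.11, 0.6, 0, 0, 0], [0.15, 0.11, 0.75, 0, 0, 0], [0.15, 0.11, 0.75, 0, 0, 0], [0.15, 0.11, 0.75, 0, 0, 0]]])

```text
time: 7.13
ee_pos: [0.5535, -0.2817, 0.0208]
eef_rot: [0.601, 0.799, -0.0, -0.0]
ft_force: [-0.6, 0.6, -0.2]
width: 0.0415
grip_force: 30.0
```

Request:
carry_out(steps=[[[0, 0, 0, 0, 0, 0], [0, 0, 0, 0, 0, 0], [0, 0, 0, 0, 0, 0], [0, 0, -1, 0, 0, 0], [0, 0, -3, 0, 0, 0], [0, 0, -6, 0, 0, 0], [0, 0, -10, 0, 0, 0], [0, 0, -14, 0, 0, 0], [-2, -2, -16, 0, 0, 0], [-5, -5, -16, 0, 0, 0], [-5, -5, -16, 0, 0, 0], [-5, -5, -16, 0, 0, 0], [-5, -5, -16, 0, 0, 0]]], hand=-0.24)

```text
time: 8.22
ee_pos: [0.5193, -0.3437, 0.1814]
eef_rot: [0.602, 0.799, 0.0, 0.0]
ft_force: [0.7, 0.3, -0.2]
width: 0.0538
grip_force: 0.0
```

Run:
```python
from h import *
p=r.camera_params("wrist");im=r.camera("wrist");np.save("w5.npy",p,allow_pickle=True);cv2.imwrite("pics/w5.png",im[...,::-1])
H=np.array([.4944,-.3513]);yn=np.array([.9607,.2776]);xn=np.array([.2776,-.9607])
for zz in (.033,): 
  for c in rects(im[...,::-1],p,zz): 
    v=np.array(c[:2])-H;print(c,"nest x,y",v@xn*1000,v@yn*1000)
s=r.read_state();print(s["ee_pos"],s["width"])
a=im[60:260,150:400,::-1];cv2.imwrite("pics/w5c.png",cv2.resize(a,None,fx=2.6,fy=2.6,interpolation=cv2.INTER_CUBIC))
im=r.camera("top");p=r.camera_params("top");print(*rects(im[...,::-1],p,.018),sep="\n")
```

```text
(0.5535615844726562, -0.2813797302246094, -73.97620391845703, 60.13845443725586, 43.90660095214844, array([309.5845, 127.029 ])) nest x,y -50.74914732360839 76.24640109252928
[ 0.5198 -0.3428  0.181 ] 0.0536766013228034
(0.5114074096679687, -0.7406846923828125, -45.930362701416016, 70.75926208496094, 54.231201171875, array([472.8636, 201.7121]))
```

View pics/w5c.png

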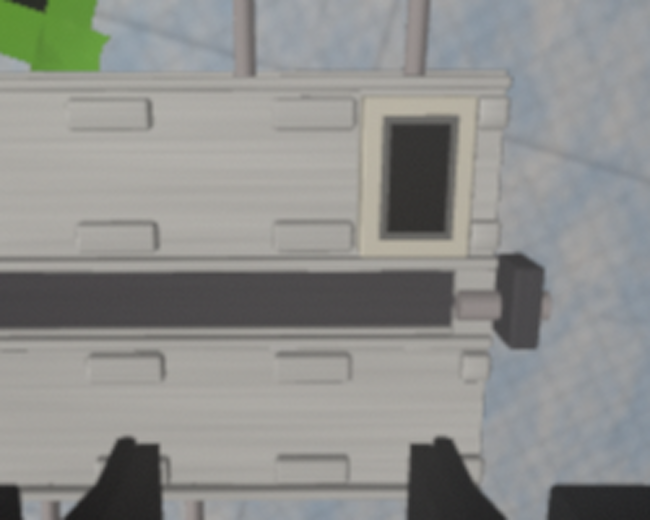

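Request:
carry_out(steps=[[[4, -1.5, 0, 0, 0, 0], [8, -2.5, 0, 0, 0, 0], [12, -4, 0, 0, 0, 0], [16, -5, 0, 0, 0, 0], [20, -6, 0, 0, 0, 0], [24, -6.2, 0, 0, 0, 0.1], [28, -6.3, 0, 0, 0, 0.2], [32.2, -6.3, 0, 0, 0, 0.3], [36, -5.2, 0, 0, 0, 0.393], [40, -4.1, 0, 0, 0, 0.393], [43.5, -2.7, 0, 0, 0, 0.393], [45.5, 0, -1, 0, 0, 0.393], [46.9, 3.5, -1.9, 0, 0, 0.393], [46.9, 6.2, -1.9, 0, 0, 0.393], [46.9, 6.2, -1.9, 0, 0, 0.393], [46.9, 6.2, -1.9, 0, 0, 0.393], [46.9, 6.2, -1.9, 0, 0, 0.393], [46.9, 6.2, -1.9, 0, 0, 0.393]]], hand=-0.9)

```text
time: 9.82
ee_pos: [0.4481, 0.1238, 0.2]
eef_rot: [0.746, 0.666, -0.0, -0.0]
ft_force: [-0.7, 0.1, 0.3]
width: 0.0826
grip_force: 0.0
```

Run:
```python
from h import *
p=r.camera_params("wrist");im=r.camera("wrist");np.save("w6.npy",p,allow_pickle=True);cv2.imwrite("pics/w6.png",im[...,::-1])
print(*rects(im[...,::-1],p,.018),sep="\n")
s=r.read_state();print(s["ee_pos"],s["width"],s["time"])
go([.477,.1256,.006],np.radians(-6.4))
```

```text
(0.4790751342773438, 0.1258518829345703, -6.4541168212890625, 58.37999725341797, 39.817626953125, array([284.815 , 166.3988]))
[0.4482 0.1238 0.2002] 0.08262574696412996 9.8667
pos [0.4482 0.1238 0.2002] yaw -0.11227109154144231 t 9.8667 -> [ 0.4939  2.8432 19.418  -0.0001 -0.0005 -0.0006]
```

Request:
carry_out(steps=[[[0.4, 1.5, 4, 0, 0, 0], [0.4, 3, 8, 0, 0, 0], [0.4, 3, 12, 0, 0, 0], [0.4, 3, 16, 0, 0, 0], [0.4, 3, 18, 0, 0, 0], [0.4, 3, 19.4, 0, 0, 0], [0.4, 3, 19.4, 0, 0, 0], [0.4, 3, 19.4, 0, 0, 0]]])

```text
time: 10.53
ee_pos: [0.4787, 0.1244, 0.0063]
eef_rot: [0.746, 0.666, -0.0, -0.0]
ft_force: [0.2, -0.4, 0.6]
width: 0.0826
grip_force: 0.0
```

Request:
carry_out(steps=[[[0, 0, 0, 0, 0, 0], [0, 0, 0, 0, 0, 0], [0, 0, 0, 0, 0, 0], [0, 0, 0, 0, 0, 0], [0, 0, -0.5, 0, 0, 0], [0, 0, -1, 0, 0, 0], [1, -2.5, -1, 0, 0, 0], [2, -5, -1, 0, 0, 0], [2, -5, -1, 0, 0, 0], [2, -5, -0.5, 0, 0, 0], [2, -5, 0, 0, 0, 0], [2, -5, 0, 0, 0, 0], [2, -5, 0, 0, 0, 0]]], hand=1)

```text
time: 11.62
ee_pos: [0.4325, 0.1507, 0.0065]
eef_rot: [0.746, 0.666, 0.001, -0.0]
ft_force: [-5.5, 2.2, 10.0]
width: 0.0597
grip_force: 30.0
```

Request:
carry_out(steps=[[[0, 0, 0, 0, 0, 0], [0, 0, 0, 0, 0, 0], [0, 0, -1, 0, 0, 0], [0, 0, -3, 0, 0, 0], [0, 0, -6, 0, 0, -0.1], [0, 0, -6, 0, 0, -0.2], [0, 0, -6, 0, 0, -0.3], [0, 0, -6, 0, 0, -0.4], [0, 0, -6, 0, 0, -0.5], [0, 0, -6, 0, 0, -0.6], [0, 0, -6, 0, 0, -0.7], [0, 0, -6, 0, 0, -0.8], [0, 0, -6, 0, 0, -0.92], [0, 0, -6, 0, 0, -1.04], [0, 0, -6, 0, 0, -1.16], [0, 0, -6, 0, 0, -1.28], [0, 0, -6, 0, 0, -1.4], [0, 0, -6, 0, 0, -1.51], [0, 0, -6, 0, 0, -1.571], [0, 0, -6, 0, 0, -1.571]]], hand=-0.8)

```text
time: 13.28
ee_pos: [0.4322, 0.1499, 0.0665]
eef_rot: [0.055, 0.998, 0.0, 0.0]
ft_force: [1.0, 0.2, -0.3]
width: 0.0784
grip_force: 0.0
```

Run:
```python
from h import *
p=r.camera_params("wrist");im=r.camera("wrist");np.save("w7.npy",p,allow_pickle=True);cv2.imwrite("pics/w7.png",im[...,::-1])
print(*rects(im[...,::-1],p,.018,thr=110,sat=6),sep="\n")
s=r.read_state();print(s["ee_pos"],s["width"],s["time"],s["joint_positions"])
go([.43,.15,.006],np.radians(83.6))
```

```text
(0.43146893310546874, 0.15092776489257811, -6.204994201660156, 61.70107650756836, 41.378028869628906, array([260.5428, 210.6506]))
[0.4321 0.1499 0.0665] 0.07847973026061064 13.3333 [-0.5529  0.1221  0.1256  2.0715 -0.0186  0.9485  1.0396]
pos [0.4321 0.1499 0.0665] yaw 1.4570141489746786 t 13.3333 -> [ 0.2149 -0.0192  6.0499  0.0001  0.0004 -0.0021]
```

Request:
carry_out(steps=[[[0, 0, 3, 0, 0, 0], [0, 0, 5, 0, 0, 0], [0, 0, 6.05, 0, 0, 0], [0, 0, 6.05, 0, 0, 0], [0, 0, 6.05, 0, 0, 0]]])

```text
time: 13.75
ee_pos: [0.4318, 0.1501, 0.0058]
eef_rot: [0.057, 0.998, -0.0, -0.0]
ft_force: [0.2, -1.1, -0.3]
width: 0.0784
grip_force: 0.0
```

Request:
carry_out(steps=[[[0, 0, 0, 0, 0, 0], [0, 0, 0, 0, 0, 0], [0, 0, 0, 0, 0, 0], [0, 0, 0, 0, 0, 0], [0, 0, 0, 0, 0, 0], [0, 0, -1, 0, 0, 0], [0, 0, -4, 0, 0, 0], [0, 0, -8, 0, 0, 0], [0, 0, -12, 0, 0, 0], [0, 0, -14.5, 0, 0, 0], [0, 0, -14.5, 0, 0, 0]]], hand=1)

```text
time: 14.67
ee_pos: [0.4345, 0.1514, 0.157]
eef_rot: [0.056, 0.998, 0.002, 0.004]
ft_force: [1.2, -0.1, 0.6]
width: 0.0129
grip_force: 0.0
```

Request:
carry_out(steps=[[[1.7, -3.5, 0, 0, 0, 0.1], [3.4, -7.4, 0, 0, 0, 0.2], [3.7, -11.5, 0, 0, 0, 0.3], [4, -15.5, 0, 0, 0, 0.4], [3.5, -19.5, 0, 0, 0, 0.5], [3, -23.5, 0, 0, 0, 0.6], [2.5, -27, 0, 0, 0, 0.7], [1.4, -31, 0, 0, 0, 0.8], [0.3, -35, 0, 0, 0, 0.9], [-0.6, -39, 2, 0, 0, 1.0], [-1.5, -43, 5, 0, 0, 1.1], [-2.5, -47.5, 8, 0, 0, 1.178], [-2.5, -47.5, 9, 0, 0, 1.178], [-2.5, -47.5, 9, 0, 0, 1.178], [-2.5, -47.5, 9, 0, 0, 1.178], [-2.5, -47.5, 9, 0, 0, 1.178], [-2.5, -47.5, 9, 0, 0, 1.178]]])

```text
time: 16.08
ee_pos: [0.4046, -0.3237, 0.0618]
eef_rot: [0.6, 0.8, 0.001, 0.001]
ft_force: [0.9, -0.9, 0.6]
width: 0.0002
grip_force: 0.0
```

Run:
```python
from h import *
p=r.camera_params("wrist");im=r.camera("wrist");np.save("w8.npy",p,allow_pickle=True);cv2.imwrite("pics/w8.png",im[...,::-1])
s=r.read_state();print(s["ee_pos"],s["width"],s["time"])
go([.4037,-.3250,.0215],np.radians(16.1))
a=im[60:260,130:400,::-1];cv2.imwrite("pics/w8c.png",cv2.resize(a,None,fx=2.9,fy=2.9,interpolation=cv2.INTER_CUBIC))
```

```text
[ 0.4047 -0.3237  0.0619] 0.0004448504094227687 16.1333
pos [ 0.4047 -0.3237  0.0619] yaw 0.2826850870582273 t 16.1333 -> [-0.0999 -0.1429  4.0375  0.0026  0.0004  0.0017]
```

View pics/w8c.png

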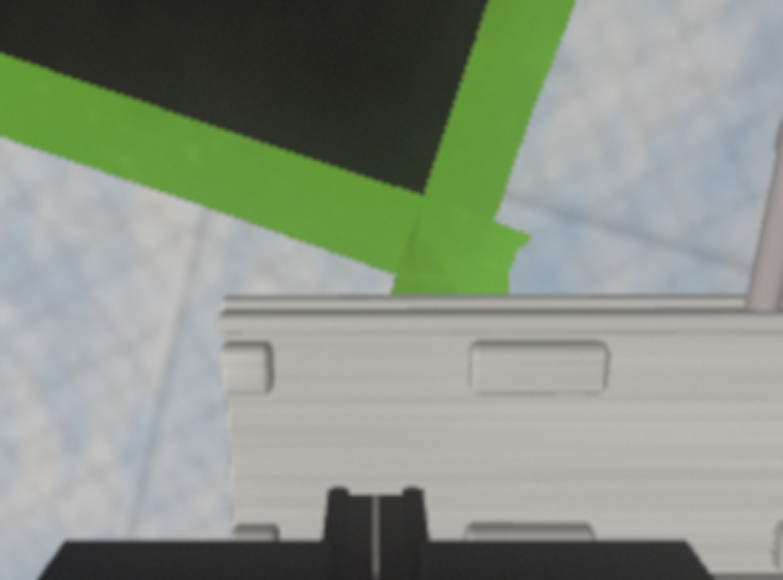

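The fingers hadn't finished closing before the lift, so the hand is empty (5 rows was too short from 78 mm). The picture shows the -78 pocket free, between u=272 and 470. I'm going back for the cassette.

Request:
carry_out(steps=[[[0, 0, -4, 0, 0, 0], [4, 0.5, -7, 0, 0, -0.1], [8, 1, -9, 0, 0, -0.2], [12.3, 2, -9, 0, 0, -0.3], [16, 2.5, -9, 0, 0, -0.4], [20, 3, -9, 0, 0, -0.5], [24, 4, -9, 0, 0, -0.6], [28, 5, -9, 0, 0, -0.7], [31.9, 6.2, -9, 0, 0, -0.8], [35.5, 8, -9, 0, 0, -0.9], [39.2, 9.8, -10, 0, 0, -1.0], [42, 11.5, -11, 0, 0, -1.1], [43.4, 13.1, -11.8, 0, 0, -1.178], [43.4, 13.1, -11.8, 0, 0, -1.178], [43.4, 13.1, -11.8, 0, 0, -1.178], [43.4, 13.1, -11.8, 0, 0, -1.178]]], hand=-0.5)

```text
time: 17.47
ee_pos: [0.4087, 0.1282, 0.1789]
eef_rot: [0.056, 0.998, 0.0, 0.0]
ft_force: [0.0, -1.0, 0.4]
width: 0.0655
grip_force: 0.0
```

Run:
```python
from h import *
p=r.camera_params("wrist");im=r.camera("wrist");np.save("w9.npy",p,allow_pickle=True);cv2.imwrite("pics/w9.png",im[...,::-1])
R_=rects(im[...,::-1],p,.018,thr=120,sat=8);print(*R_,sep="\n")
s=r.read_state();print(s["ee_pos"],s["width"],s["time"])
for c in R_: go([c[0],c[1],.005],np.radians(c[2]+90))
```

```text
(0.4312596435546875, 0.14965512084960939, -5.143218994140625, 62.19945526123047, 40.78293228149414, array([281.25, 192.4 ]))
[0.4086 0.1279 0.1787] 0.06526420305869479 17.5167
pos [0.4086 0.1279 0.1787] yaw 1.457127882388543 t 17.5167 -> [-1.9994  2.417  17.3724  0.0003  0.0003 -0.0239]
```

Request:
carry_out(steps=[[[-1, 1.2, 4, 0, 0, -0.02], [-2, 2.4, 8, 0, 0, -0.02], [-2, 2.4, 12, 0, 0, -0.02], [-2, 2.4, 15, 0, 0, -0.02], [-2, 2.4, 16.6, 0, 0, -0.02], [-2, 2.4, 17.3, 0, 0, -0.02], [-2, 2.4, 17.3, 0, 0, -0.02], [-2, 2.4, 17.3, 0, 0, -0.02]]])

```text
time: 18.18
ee_pos: [0.4321, 0.15, 0.0065]
eef_rot: [0.047, 0.999, 0.0, 0.0]
ft_force: [0.1, -0.7, 0.3]
width: 0.0655
grip_force: 0.0
```

Request:
carry_out(steps=[[[0, 0, 0, 0, 0, 0], [0, 0, 0, 0, 0, 0], [0, 0, 0, 0, 0, 0], [0, 0, 0, 0, 0, 0], [0, 0, 0, 0, 0, 0], [0, 0, 0, 0, 0, 0], [0, 0, 0, 0, 0, 0], [0, 0, 0, 0, 0, 0]]], hand=1, squeeze=35)

```text
time: 18.85
ee_pos: [0.432, 0.1506, 0.006]
eef_rot: [0.046, 0.999, 0.0, 0.0]
ft_force: [-1.2, 0.2, 6.7]
width: 0.0414
grip_force: 35.0
```

Request:
carry_out(steps=[[[0, 0, -1, 0, 0, 0], [0, 0, -4, 0, 0, 0], [0, 0, -8, 0, 0, 0], [0, 0, -12, 0, 0, 0], [0, 0, -14.5, 0, 0, 0], [0, 0, -14.5, 0, 0, 0], [0, 0, -14.5, 0, 0, 0]]])

```text
time: 19.43
ee_pos: [0.4324, 0.1507, 0.1523]
eef_rot: [0.046, 0.999, 0.001, 0.001]
ft_force: [0.9, -0.4, -1.0]
width: 0.0415
grip_force: 35.0
```

Request:
carry_out(steps=[[[1.8, -3.5, 0, 0, 0, 0.1], [3.6, -7.4, 0, 0, 0, 0.2], [4, -11.5, 0, 0, 0, 0.3], [4.3, -15.5, 0, 0, 0, 0.4], [3.9, -19.5, 0, 0, 0, 0.5], [3.5, -23.5, 0, 0, 0, 0.6], [3, -27, 0, 0, 0, 0.7], [2.2, -31, 0, 0, 0, 0.8], [1.2, -35, 0, 0, 0, 0.9], [0.2, -39, 2, 0, 0, 1.0], [-0.7, -43, 5, 0, 0, 1.1], [-1.5, -47.6, 8, 0, 0, 1.197], [-1.5, -47.6, 9, 0, 0, 1.197], [-1.5, -47.6, 9, 0, 0, 1.197], [-1.5, -47.6, 9, 0, 0, 1.197], [-1.5, -47.6, 9, 0, 0, 1.197], [-1.5, -47.6, 9, 0, 0, 1.197]]])

```text
time: 20.85
ee_pos: [0.4035, -0.324, 0.0612]
eef_rot: [0.6, 0.8, 0.001, 0.0]
ft_force: [0.2, 0.8, 0.7]
width: 0.041
grip_force: 35.0
```

Run:
```python
from h import *
s=r.read_state();print(s["ee_pos"],s["width"],s["time"])
go([.4037,-.3250,.0265],np.radians(16.1))
```

```text
[ 0.4035 -0.324   0.0612] 0.040950354534005216 20.85
pos [ 0.4035 -0.324   0.0612] yaw 0.28340904754760443 t 20.85 -> [-0.1041 -0.012   3.469   0.0013 -0.0003  0.0024]
```

Request:
carry_out(steps=[[[-0.03, 0, 1.5, 0, 0, 0], [-0.03, 0, 3, 0, 0, 0], [-0.03, 0, 3.3, 0, 0, 0], [-0.03, 0, 3.3, 0, 0, 0], [-0.03, 0, 3.3, 0, 0, 0], [-0.03, 0, 3.3, 0, 0, 0]]])

```text
time: 21.35
ee_pos: [0.4038, -0.3253, 0.0287]
eef_rot: [0.601, 0.8, 0.0, 0.001]
ft_force: [-0.3, -0.5, 0.5]
width: 0.0417
grip_force: 35.0
```

Run:
```python
from h import *
p=r.camera_params("wrist");im=r.camera("wrist");np.save("w10.npy",p,allow_pickle=True);cv2.imwrite("pics/w10.png",im[...,::-1])
s=r.read_state();print(s["ee_pos"],s["width"],s["time"],s["ft_force"])
go([.4037,-.3250,.021],np.radians(16.1))
a=im[120:240,150:350,::-1];cv2.imwrite("pics/w10c.png",cv2.resize(a,None,fx=4,fy=4,interpolation=cv2.INTER_CUBIC))
```

```text
[ 0.4038 -0.3254  0.0286] 0.041584796267792365 21.4 [ 0.0686 -0.552  -0.638 ]
pos [ 0.4038 -0.3254  0.0286] yaw 0.28235283400327293 t 21.4 -> [0.039  0.0042 0.7572 0.0016 0.0008 0.0014]
```

View pics/w10c.png

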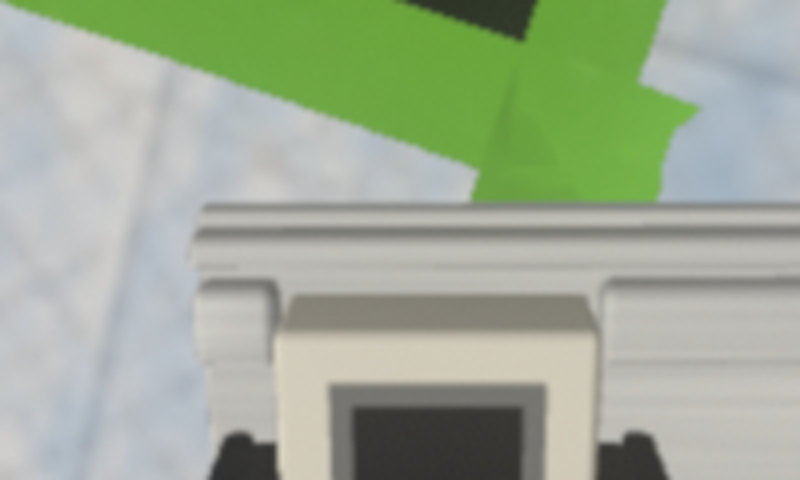

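The cassette is well centred: its edges at 276 and 599 lie between the blocks at 277 and 604, once height parallax is allowed for. Lowering and releasing.

Request:
carry_out(steps=[[[0.03, 0.01, 0.3, 0, 0, 0], [0.03, 0.01, 0.6, 0, 0, 0], [0.03, 0.01, 0.76, 0, 0, 0], [0.03, 0.01, 0.76, 0, 0, 0], [0.03, 0.01, 0.76, 0, 0, 0]]])

```text
time: 21.82
ee_pos: [0.4034, -0.325, 0.0209]
eef_rot: [0.601, 0.799, 0.001, -0.0]
ft_force: [-3.9, 4.9, 18.5]
width: 0.0417
grip_force: 35.0
```

Request:
carry_out(steps=[[[0, 0, 0, 0, 0, 0], [0, 0, 0, 0, 0, 0], [0, 0, 0, 0, 0, 0], [0, 0, 0, 0, 0, 0], [0, 0, -1, 0, 0, 0], [0, 0, -3, 0, 0, 0], [0, 0, -6, 0, 0, 0], [0, 0, -10, 0, 0, 0], [0, 0, -14, 0, 0, 0], [-2, 2, -16, 0, 0, 0], [-5, 5, -16, 0, 0, 0], [-5, 8, -16, 0, 0, 0], [-5, 8, -16, 0, 0, 0], [-5, 8, -16, 0, 0, 0]]], hand=-0.24)

```text
time: 22.98
ee_pos: [0.495, -0.35, 0.1798]
eef_rot: [0.6, 0.8, -0.001, -0.0]
ft_force: [-0.1, 0.2, -0.9]
width: 0.0544
grip_force: 0.0
```

```bash
cat >> h.py <<'E'
H=np.array([.4944,-.3513]);yn=np.array([.9607,.2776]);xn=np.array([.2776,-.9607])
def nestw(x,y): return H+x*xn+y*yn
E
python3 - <<'E'
from h import *
p=r.camera_params("wrist");im=r.camera("wrist");np.save("w11.npy",p,allow_pickle=True);cv2.imwrite("pics/w11.png",im[...,::-1])
for c in rects(im[...,::-1],p,.033,thr=120): 
    v=np.array(c[:2])-H;print(c,"nest x,y",v@xn*1000,v@yn*1000)
s=r.read_state();print(s["ee_pos"],s["width"],s["joint_positions"])
print("far bar",nestw(.126,-.045),nestw(0,-.045))
go([*nestw(.126,-.045),.10],np.radians(16.1-90))
go([*nestw(.126,-.045),.010],np.radians(16.1-90))
E
```

```text
(0.5528984985351563, -0.28150341796875, -73.7407398223877, 59.919288635253906, 45.20792007446289, array([335.5789, 127.7464])) nest x,y -50.814393164062494 75.57503871459961
(0.4047910461425781, -0.3247279052734375, -73.99065017700195, 60.014671325683594, 42.583282470703125, array([175.6154, 128.3702])) nest x,y -50.40325699462893 -78.71090847473145
[ 0.4937 -0.3507  0.18  ] 0.053449219795321336 [-0.0313  0.3745  0.7292  1.6059 -0.2577  1.2611  1.0251]
far bar [ 0.4861 -0.4848] [ 0.4512 -0.3638]
pos [ 0.4937 -0.3507  0.18  ] yaw 0.28234548653202635 t 23.0333 -> [-12.6686  -4.4481   8.0037  -0.0011  -0.0009  -1.5694]
pos [ 0.4937 -0.3507  0.18  ] yaw 0.28234548653202635 t 23.0333 -> [-12.6676  -4.437   17.0037  -0.0011  -0.0009  -1.5694]
```

Request:
carry_out(steps=[[[-3, -1.5, 0, 0, 0, 0.1], [-6, -3, 0, 0, 0, 0.2], [-9, -4.4, 0, 0, 0, 0.3], [-12.7, -4.4, 0, 0, 0, 0.4], [-12.7, -4.4, 1, 0, 0, 0.5], [-12.7, -4.4, 2, 0, 0, 0.6], [-12.7, -4.4, 3, 0, 0, 0.7], [-12.7, -4.4, 4, 0, 0, 0.8], [-12.7, -4.4, 5, 0, 0, 0.92], [-12.7, -4.4, 6, 0, 0, 1.04], [-12.7, -4.4, 7, 0, 0, 1.16], [-12.7, -4.4, 8, 0, 0, 1.28], [-12.7, -4.4, 8, 0, 0, 1.4], [-12.7, -4.4, 8, 0, 0, 1.5], [-12.7, -4.4, 8, 0, 0, 1.571], [-12.7, -4.4, 8, 0, 0, 1.571], [-12.7, -4.4, 8, 0, 0, 1.571], [-12.7, -4.4, 8, 0, 0, 1.571]]], hand=0.31)

```text
time: 24.53
ee_pos: [0.4864, -0.4851, 0.1004]
eef_rot: [0.99, 0.141, 0.0, 0.0]
ft_force: [0.1, 0.4, 0.2]
width: 0.0299
grip_force: 0.0
```

Run:
```python
from h import *
s=r.read_state();print(s["ee_pos"],s["width"],s["joint_positions"])
go([*nestw(.126,-.045),.010],np.radians(16.1-90))
p=r.camera_params("wrist");im=r.camera("wrist");np.save("w12.npy",p,allow_pickle=True);cv2.imwrite("pics/w12.png",im[...,::-1])
```

```text
[ 0.4864 -0.4851  0.1004] 0.029868637377701967 [ 0.0853  0.7602  0.9899  1.4592 -0.6474  1.2711 -0.1477]
pos [ 0.4864 -0.4851  0.1004] yaw -1.2872262606793794 t 24.5333 -> [-0.0189 -0.0357  9.0388  0.0001 -0.0003  0.0026]
```

Request:
carry_out(steps=[[[0, 0, 3, 0, 0, 0], [0, 0, 5, 0, 0, 0], [0, 0, 6.5, 0, 0, 0], [0, 0, 8, 0, 0, 0], [0, 0, 9, 0, 0, 0], [0, 0, 9, 0, 0, 0], [0, 0, 9, 0, 0, 0]]])

```text
time: 25.17
ee_pos: [0.4868, -0.4851, 0.01]
eef_rot: [0.99, 0.14, -0.0, -0.0]
ft_force: [-0.6, 0.7, 0.2]
width: 0.0303
grip_force: 0.0
```

Request:
carry_out(steps=[[[0, 0, 0, 0, 0, 0], [0, 0, 0, 0, 0, 0], [0, 0, 0, 0, 0, 0], [0, 0, 0, 0, 0, 0], [0, 0, 0, 0, 0, 0], [0, 0, 0, 0, 0, 0]]], hand=1, squeeze=25)

```text
time: 25.67
ee_pos: [0.487, -0.4847, 0.0105]
eef_rot: [0.99, 0.141, 0.0, -0.0]
ft_force: [-2.4, 3.1, 6.7]
width: 0.0111
grip_force: 25.0
```

Run:
```python
from h import *
s=r.read_state();print(s["ee_pos"],s["width"],s["ft_force"])
v=s["ee_pos"][:2]-H;print("nest",v@xn,v@yn)
# arc rows relative to now: bar angle t from 0..180 ; tool y=+xn, z down
rho=.126
for t in np.linspace(0,180,31)[1:]:
    a=np.radians(t);print([0,round((rho*np.cos(a)-rho)*100,1),round(-rho*np.sin(a)*100,1),0,0,0],end=", ")
```

```text
[ 0.487  -0.4847  0.0105] 0.011121043925398552 [-2.3987  3.0902  6.681 ]
nest 0.12613000569780877 -0.044120848488929255
[0, np.float64(-0.1), np.float64(-1.3), 0, 0, 0], [0, np.float64(-0.3), np.float64(-2.6), 0, 0, 0], [0, np.float64(-0.6), np.float64(-3.9), 0, 0, 0], [0, np.float64(-1.1), np.float64(-5.1), 0, 0, 0], [0, np.float64(-1.7), np.float64(-6.3), 0, 0, 0], [0, np.float64(-2.4), np.float64(-7.4), 0, 0, 0], [0, np.float64(-3.2), np.float64(-8.4), 0, 0, 0], [0, np.float64(-4.2), np.float64(-9.4), 0, 0, 0], [0, np.float64(-5.2), np.float64(-10.2), 0, 0, 0], [0, np.float64(-6.3), np.float64(-10.9), 0, 0, 0], [0, np.float64(-7.5), np.float64(-11.5), 0, 0, 0], [0, np.float64(-8.7), np.float64(-12.0), 0, 0, 0], [0, np.float64(-10.0), np.float64(-12.3), 0, 0, 0], [0, np.float64(-11.3), np.float64(-12.5), 0, 0, 0], [0, np.float64(-12.6), np.float64(-12.6), 0, 0, 0], [0, np.float64(-13.9), np.float64(-12.5), 0, 0, 0], [0, np.float64(-15.2), np.float64(-12.3), 0, 0, 0], [0, np.float64(-16.5), np.float64(-12.0), 0, 0, 0], [0, np.float64(-17.7), np.float64(-11.5), 0, 0, 0], [0, np.float64(-18.9), np.float64(-10.9), 0, 0, 0], [0, np.float64(-20.0), np.float64(-10.2), 0, 0, 0], [0, np.float64(-21.0), np.float64(-9.4), 0, 0, 0], [0, np.float64(-22.0), np.float64(-8.4), 0, 0, 0], [0, np.float64(-22.8), np.float64(-7.4), 0, 0, 0], [0, np.float64(-23.5), np.float64(-6.3), 0, 0, 0], [0, np.float64(-24.1), np.float64(-5.1), 0, 0, 0], [0, np.float64(-24.6), np.float64(-3.9), 0, 0, 0], [0, np.float64(-24.9), np.float64(-2.6), 0, 0, 0], [0, np.float64(-25.1), np.float64(-1.3), 0, 0, 0], [0, np.float64(-25.2), np.float64(-0.0), 0, 0, 0],
```

Request:
carry_out(steps=[[[0, -0.1, -1.3, 0, 0, 0], [0, -0.3, -2.6, 0, 0, 0], [0, -0.6, -3.9, 0, 0, 0], [0, -1.1, -5.1, 0, 0, 0], [0, -1.7, -6.3, 0, 0, 0], [0, -2.4, -7.4, 0, 0, 0], [0, -3.2, -8.4, 0, 0, 0], [0, -4.2, -9.4, 0, 0, 0], [0, -5.2, -10.2, 0, 0, 0], [0, -6.3, -10.9, 0, 0, 0], [0, -7.5, -11.5, 0, 0, 0], [0, -8.7, -12.0, 0, 0, 0], [0, -10.0, -12.3, 0, 0, 0], [0, -11.3, -12.5, 0, 0, 0], [0, -12.6, -12.6, 0, 0, 0]]])

```text
time: 26.92
ee_pos: [0.4524, -0.3664, 0.1393]
eef_rot: [0.99, 0.14, 0.002, 0.003]
ft_force: [0.8, -5.5, 7.6]
width: 0.0109
grip_force: 25.0
```

Request:
carry_out(steps=[[[0, -1.3, 0.1, 0, 0, 0], [0, -2.6, 0.3, 0, 0, 0], [0, -3.9, 0.6, 0, 0, 0], [0, -5.1, 1.1, 0, 0, 0], [0, -6.3, 1.7, 0, 0, 0], [0, -7.4, 2.4, 0, 0, 0], [0, -8.4, 3.2, 0, 0, 0], [0, -9.4, 4.2, 0, 0, 0], [0, -10.2, 5.2, 0, 0, 0], [0, -10.9, 6.3, 0, 0, 0], [0, -11.5, 7.5, 0, 0, 0], [0, -12.0, 8.7, 0, 0, 0], [0, -12.3, 10, 0, 0, 0], [0, -12.5, 11.3, 0, 0, 0], [0, -12.6, 12.3, 0, 0, 0], [0, -12.6, 12.6, 0, 0, 0], [0, -12.6, 12.6, 0, 0, 0], [0, -12.6, 12.6, 0, 0, 0]]])

```text
time: 28.42
ee_pos: [0.4168, -0.2426, 0.0097]
eef_rot: [0.99, 0.14, -0.0, -0.0]
ft_force: [2.8, -1.4, -2.7]
width: 0.0115
grip_force: 25.0
```

Run:
```python
from h import *
s=r.read_state();print(s["ee_pos"],s["width"],s["ft_force"],s["time"])
v=s["ee_pos"][:2]-H;print("nest",v@xn,v@yn)
```

```text
[ 0.4168 -0.2426  0.0097] 0.011453681830271794 [ 2.8304 -1.4348 -2.7275] 28.4167
nest -0.1259128111196314 -0.04434235208114583
```

Request:
carry_out(steps=[[[0, 0, 0, 0, 0, 0], [0, 0, 0, 0, 0, 0], [0, 0, 0, 0, 0, 0], [0, 0, 0, 0, 0, 0], [0, 0, -2, 0, 0, 0], [0, 0, -4.5, 0, 0, 0], [0, 0, -6, 0, 0, 0], [3, 0, -6, 0, 0, 0], [6, 0, -6, 0, 0, 0], [8.9, 0, -6, 0, 0, 0], [8.9, 0, -6, 0, 0, 0], [8.9, 0, -4, 0, 0, 0], [8.9, 0, -2.5, 0, 0, 0], [8.9, 0, -1, 0, 0, 0], [8.9, 0, 0, 0, 0, 0], [8.9, 0, 0, 0, 0, 0], [8.9, 0, 0, 0, 0, 0]]], hand=0.31)

```text
time: 29.83
ee_pos: [0.5017, -0.2183, 0.0096]
eef_rot: [0.99, 0.14, -0.001, -0.0]
ft_force: [-0.1, 1.0, -0.6]
width: 0.0303
grip_force: 0.0
```

Request:
carry_out(steps=[[[0, 0, 0, 0, 0, 0], [0, 0, 0, 0, 0, 0], [0, 0, 0, 0, 0, 0], [0, 0, 0, 0, 0, 0], [0, 0, 0, 0, 0, 0], [0, 0, 0, 0, 0, 0]]], hand=1, squeeze=45)

```text
time: 30.33
ee_pos: [0.5025, -0.2176, 0.0103]
eef_rot: [0.99, 0.141, 0.0, -0.001]
ft_force: [-2.5, 3.5, 6.3]
width: 0.0104
grip_force: 45.0
```

Run:
```python
from h import *
s=r.read_state();print(s["ee_pos"],s["width"],s["ft_force"],s["time"])
v=s["ee_pos"][:2]-H;print("nest",v@xn,v@yn)
```

```text
[ 0.5025 -0.2176  0.0103] 0.010357671519278595 [-2.4631  3.5184  6.3034] 30.3333
nest -0.12622354198999788 0.04490800747084322
```

Request:
carry_out(steps=[[[0, 0.04, -1.0, 0, 0, 0], [0, 0.16, -2.0, 0, 0, 0], [0, 0.35, -2.9, 0, 0, 0], [0, 0.62, -3.9, 0, 0, 0], [0, 0.96, -4.8, 0, 0, 0], [0, 1.4, -5.7, 0, 0, 0], [0, 1.9, -6.6, 0, 0, 0], [0, 2.4, -7.4, 0, 0, 0], [0, 3.0, -8.2, 0, 0, 0], [0, 3.7, -8.9, 0, 0, 0], [0, 4.4, -9.6, 0, 0, 0], [0, 5.2, -10.2, 0, 0, 0], [0, 6.0, -10.7, 0, 0, 0], [0, 6.9, -11.2, 0, 0, 0], [0, 7.8, -11.6, 0, 0, 0], [0, 8.7, -12.0, 0, 0, 0], [0, 9.7, -12.25, 0, 0, 0], [0, 10.6, -12.45, 0, 0, 0], [0, 11.6, -12.55, 0, 0, 0], [0, 12.6, -12.6, 0, 0, 0]]])

```text
time: 32.0
ee_pos: [0.5377, -0.3384, 0.138]
eef_rot: [0.99, 0.141, 0.001, -0.001]
ft_force: [-3.1, 9.0, 10.7]
width: 0.0108
grip_force: 45.0
```

Request:
carry_out(steps=[[[0, 1.0, 0.04, 0, 0, 0], [0, 2.0, 0.16, 0, 0, 0], [0, 2.9, 0.35, 0, 0, 0], [0, 3.9, 0.62, 0, 0, 0], [0, 4.8, 0.96, 0, 0, 0], [0, 5.7, 1.4, 0, 0, 0], [0, 6.6, 1.9, 0, 0, 0], [0, 7.4, 2.4, 0, 0, 0], [0, 8.2, 3.0, 0, 0, 0], [0, 8.9, 3.7, 0, 0, 0], [0, 9.6, 4.4, 0, 0, 0], [0, 10.2, 5.2, 0, 0, 0], [0, 10.7, 6.0, 0, 0, 0], [0, 11.2, 6.9, 0, 0, 0], [0, 11.6, 7.8, 0, 0, 0], [0, 12.0, 8.7, 0, 0, 0], [0, 12.25, 9.7, 0, 0, 0], [0, 12.45, 10.6, 0, 0, 0], [0, 12.55, 11.6, 0, 0, 0], [0, 12.6, 12.6, 0, 0, 0]]])

```text
time: 33.67
ee_pos: [0.5718, -0.46, 0.0113]
eef_rot: [0.99, 0.141, -0.001, -0.001]
ft_force: [-4.0, 11.5, 25.8]
width: 0.0105
grip_force: 45.0
```

Request:
carry_out(steps=[[[0, 0, 0.1, 0, 0, 0], [0, 0, 0.1, 0, 0, 0], [0, 0, 0.1, 0, 0, 0], [0, 0, 0.1, 0, 0, 0]]])

```text
time: 34.0
ee_pos: [0.5717, -0.46, 0.0106]
eef_rot: [0.99, 0.141, -0.001, -0.001]
ft_force: [-4.8, 6.7, 5.0]
width: 0.0106
grip_force: 45.0
```

Request:
carry_out(steps=[[[0, -0.04, -1.0, 0, 0, 0], [0, -0.16, -2.0, 0, 0, 0], [0, -0.35, -2.9, 0, 0, 0], [0, -0.62, -3.9, 0, 0, 0], [0, -0.96, -4.8, 0, 0, 0], [0, -1.4, -5.7, 0, 0, 0], [0, -1.9, -6.6, 0, 0, 0], [0, -2.4, -7.4, 0, 0, 0], [0, -3.0, -8.2, 0, 0, 0], [0, -3.7, -8.9, 0, 0, 0], [0, -4.4, -9.6, 0, 0, 0], [0, -5.2, -10.2, 0, 0, 0], [0, -6.0, -10.7, 0, 0, 0], [0, -6.9, -11.2, 0, 0, 0], [0, -7.8, -11.6, 0, 0, 0], [0, -8.7, -12.0, 0, 0, 0], [0, -9.7, -12.25, 0, 0, 0], [0, -10.6, -12.45, 0, 0, 0], [0, -11.6, -12.55, 0, 0, 0], [0, -12.6, -12.6, 0, 0, 0]]])

```text
time: 35.67
ee_pos: [0.5381, -0.3434, 0.1402]
eef_rot: [0.99, 0.139, 0.003, 0.004]
ft_force: [-0.3, -6.5, 16.8]
width: 0.0108
grip_force: 45.0
```

Request:
carry_out(steps=[[[0, -1.0, 0.04, 0, 0, 0], [0, -2.0, 0.16, 0, 0, 0], [0, -2.9, 0.35, 0, 0, 0], [0, -3.9, 0.62, 0, 0, 0], [0, -4.8, 0.96, 0, 0, 0], [0, -5.7, 1.4, 0, 0, 0], [0, -6.6, 1.9, 0, 0, 0], [0, -7.4, 2.4, 0, 0, 0], [0, -8.2, 3.0, 0, 0, 0], [0, -8.9, 3.7, 0, 0, 0], [0, -9.6, 4.4, 0, 0, 0], [0, -10.2, 5.2, 0, 0, 0], [0, -10.7, 6.0, 0, 0, 0], [0, -11.2, 6.9, 0, 0, 0], [0, -11.6, 7.8, 0, 0, 0], [0, -12.0, 8.7, 0, 0, 0], [0, -12.25, 9.7, 0, 0, 0], [0, -12.45, 10.6, 0, 0, 0], [0, -12.55, 11.6, 0, 0, 0], [0, -12.6, 12.5, 0, 0, 0]]])

```text
time: 37.33
ee_pos: [0.5014, -0.218, 0.0106]
eef_rot: [0.99, 0.14, -0.0, -0.001]
ft_force: [-6.7, 1.7, 5.0]
width: 0.0105
grip_force: 45.0
```

Request:
carry_out(steps=[[[0, 0, 0.1, 0, 0, 0], [0, 0, 0.15, 0, 0, 0], [0, 0, 0.15, 0, 0, 0], [0, 0, 0.15, 0, 0, 0]]])

```text
time: 37.67
ee_pos: [0.5014, -0.218, 0.009]
eef_rot: [0.99, 0.14, -0.0, -0.001]
ft_force: [-4.7, 1.6, -1.7]
width: 0.0108
grip_force: 45.0
```

Request:
carry_out(steps=[[[0, 0, 0, 0, 0, 0], [0, 0, 0, 0, 0, 0], [0, 0, 0, 0, 0, 0], [0, 0, 0, 0, 0, 0], [0, 0, -2, 0, 0, 0], [0, 0, -5, 0, 0, 0], [0, 0, -9, 0, 0, 0], [0, 2, -13, 0, 0, -0.1], [0, 5, -17, 0, 0, -0.2], [-0.5, 8, -17, 0, 0, -0.32], [-1, 12, -17, 0, 0, -0.44], [-2, 16, -17, 0, 0, -0.56], [-3, 20, -17, 0, 0, -0.68], [-4.5, 24.6, -17, 0, 0, -0.8], [-4.5, 24.6, -17, 0, 0, -0.92], [-4.5, 24.6, -17, 0, 0, -1.04], [-4.5, 24.6, -17, 0, 0, -1.16], [-4.5, 24.6, -17, 0, 0, -1.28], [-4.5, 24.6, -17, 0, 0, -1.4], [-4.5, 24.6, -17, 0, 0, -1.52]]], hand=0.31, squeeze=35)

```text
time: 39.33
ee_pos: [0.5275, -0.4673, 0.1787]
eef_rot: [0.619, 0.786, -0.0, 0.0]
ft_force: [-0.5, 0.5, -0.0]
width: 0.0299
grip_force: 0.0
```

Request:
carry_out(steps=[[[0, 0, 0, 0, 0, -0.051], [0, 0, 0, 0, 0, -0.051], [0, 0, 0, 0, 0, -0.051], [0, 0, 0, 0, 0, -0.051]]], hand=-0.24)

```text
time: 39.67
ee_pos: [0.5275, -0.4671, 0.1785]
eef_rot: [0.602, 0.799, -0.0, 0.0]
ft_force: [-1.0, -0.1, 0.7]
width: 0.0487
grip_force: 0.0
```

Run:
```python
from h import *
p=r.camera_params("wrist");im=r.camera("wrist");np.save("w13.npy",p,allow_pickle=True);cv2.imwrite("pics/w13.png",im[...,::-1])
s=r.read_state();print(s["ee_pos"],s["width"],s["time"],s["joint_positions"])
for c in rects(im[...,::-1],p,.033,thr=120,sat=8): 
    v=np.array(c[:2])-H;print(c,"nest x,y",v@xn*1000,v@yn*1000)
```

```text
[ 0.5275 -0.467   0.1784] 0.050616774399559535 39.7167 [ 0.2024  0.617   0.7186  1.3091 -0.4001  1.3595  1.1907]
(0.5811243896484375, -0.3793380126953125, -73.56085014343262, 60.303192138671875, 46.198486328125, array([338.6651, 106.789 ])) nest x,y 51.01080936279295 75.53276881103514
(0.43473468017578126, -0.4203482666015625, -73.64923286437988, 60.132843017578125, 42.92051696777344, array([177.1055, 106.0321])) nest x,y 49.77157694091796 -76.48827156372069
```

View pics/w13.png

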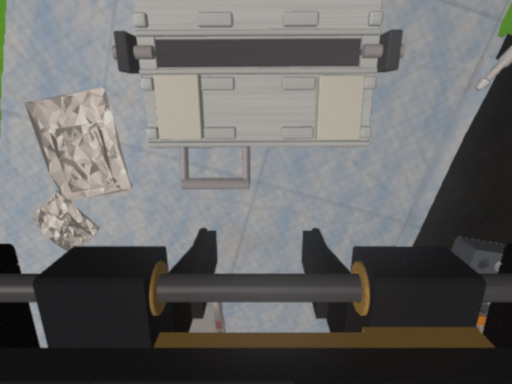

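The picture shows both cassettes turned, plain side up, in the far leaf at (180,105) and (340,107), with both leaves flat. Now I pick the first one.

Run:
```python
from h import *
go([.5826,-.3789,.0195],np.radians(16.1))
# stage strips in w1
im=cv2.imread("pics/w1.png").astype(int);p=np.load("w1.npy",allow_pickle=True).item()
g=(im.max(2)<75).astype(np.uint8);g[:200]=0;g[:,:225]=0;g[:,375:]=0
n,l,st,c=cv2.connectedComponentsWithStats(g)
for i in range(1,n):
    if st[i,4]>30:print(st[i],c[i],onz(p,*c[i],.006))
# same in top image
im=cv2.imread("pics/top0.png").astype(int);p=r.camera_params("top")
g=(im.max(2)<90).astype(np.uint8);g[:150]=0;g[230:]=0;g[:,:125]=0;g[:,190:]=0
n,l,st,c=cv2.connectedComponentsWithStats(g)
for i in range(1,n):
    if st[i,4]>8:print("top",st[i],c[i],onz(p,*c[i],.006))
```

```text
pos [ 0.5275 -0.467   0.1784] yaw 0.28020858785348685 t 39.7167 -> [ 6.9407  7.7322 15.8886 -0.0001  0.     -0.0008]
[293 228  33  31 469] [308.4883 243.1663] [0.5413 0.2784 0.006 ]
[ 225  228  150   99 5232] [320.7802 276.2991] [0.5895 0.3075 0.006 ]
[ 225  347  150   37 5401] [299.4862 365.4966] [0.7533 0.3118 0.006 ]
top [136 158  49  37 125] [156.544 173.264] [0.5994 0.265  0.006 ]
top [160 165  15  12  90] [167.1778 170.5667] [0.6083 0.231  0.006 ]
top [152 175  15  13  90] [159.2222 180.9222] [0.5745 0.2556 0.006 ]
top [145 186  14  12  90] [151.5222 191.6   ] [0.5399 0.2792 0.006 ]
top [130 197   6   6  15] [132.4 199.2] [0.5152 0.3396 0.006 ]
top [166 213   9  13  90] [170.2111 218.7778] [0.4531 0.2168 0.006 ]
```

Request:
carry_out(steps=[[[2, 2.5, 1, 0, 0, 0], [5, 5, 3, 0, 0, 0], [6.9, 7.7, 6, 0, 0, 0], [6.9, 7.7, 10, 0, 0, 0], [6.9, 7.7, 13, 0, 0, 0], [6.9, 7.7, 14.8, 0, 0, 0], [6.9, 7.7, 15.9, 0, 0, 0], [6.9, 7.7, 15.9, 0, 0, 0], [6.9, 7.7, 15.9, 0, 0, 0]]], hand=-0.31)

```text
time: 40.47
ee_pos: [0.5824, -0.3798, 0.0201]
eef_rot: [0.601, 0.799, -0.0, 0.0]
ft_force: [-0.2, -0.5, -0.3]
width: 0.0571
grip_force: 0.0
```

Request:
carry_out(steps=[[[0, 0, 0, 0, 0, 0], [0, 0, 0, 0, 0, 0], [0, 0, 0, 0, 0, 0], [0, 0, 0, 0, 0, 0], [0, 0, 0, 0, 0, 0], [0, 0, 0, 0, 0, 0], [0, 0, 0, 0, 0, 0]]], hand=1)

```text
time: 41.05
ee_pos: [0.5827, -0.3796, 0.0204]
eef_rot: [0.601, 0.799, 0.0, 0.001]
ft_force: [-0.9, 0.6, 6.3]
width: 0.0412
grip_force: 35.0
```

Request:
carry_out(steps=[[[0, 0, -1, 0, 0, 0], [0, 0, -3, 0, 0, 0], [0, 0, -6, 0, 0, 0], [0, 0, -10, 0, 0, 0], [0, 0, -14, 0, 0, 0], [0, 0, -14, 0, 0, 0]]])

```text
time: 41.55
ee_pos: [0.5846, -0.3819, 0.1689]
eef_rot: [0.601, 0.799, 0.001, 0.006]
ft_force: [1.0, -1.8, 1.3]
width: 0.0414
grip_force: 35.0
```

```bash
cat >> h.py <<'E'
ys=np.array([-.8175,.576]);xs=np.array([.576,.8175]);O=np.array([.5502,.2597])
def stw(x,y): return O+x*xs+y*ys
E
python3 - <<'E'
from h import *
s=r.read_state();print(s["width"],s["grip_force"],s["time"],s["ee_pos"])
for w in ([.42,-.2,.17],[.375,-.08,.16],[.375,.04,.16],[.42,.14,.16],[*stw(0,-.04),.10],[*stw(0,-.04),.03]): go(w,np.radians(-35.2))
E
```

```text
0.0413574756976592 34.993101954460144 41.55 [ 0.5846 -0.3819  0.1689]
pos [ 0.5846 -0.3819  0.1689] yaw 0.2816213412628449 t 41.55 -> [ 22.046  -10.7529  -0.379    0.011    0.0043   0.8959]
pos [ 0.5846 -0.3819  0.1689] yaw 0.2816213412628449 t 41.55 -> [ 34.8317 -11.7485   0.5067   0.011    0.0043   0.8959]
pos [ 0.5846 -0.3819  0.1689] yaw 0.2816213412628449 t 41.55 -> [46.3588 -8.4136  0.4367  0.011   0.0043  0.8959]
pos [ 0.5846 -0.3819  0.1689] yaw 0.2816213412628449 t 41.55 -> [54.7145 -1.312   0.4226  0.011   0.0043  0.8959]
pos [ 0.5846 -0.3819  0.1689] yaw 0.2816213412628449 t 41.55 -> [59.5235 16.9752  6.5258  0.011   0.0043  0.8959]
pos [ 0.5846 -0.3819  0.1689] yaw 0.2816213412628449 t 41.55 -> [59.5818 16.9205 13.5254  0.011   0.0043  0.8959]
```

Request:
carry_out(steps=[[[3.5, -2, 0, 0, 0, 0.05], [7, -4, 0, 0, 0, 0.1], [10.5, -6, 0, 0, 0, 0.15], [14, -8, 0, 0, 0, 0.2], [18, -9.5, 0, 0, 0, 0.25], [22, -10.7, 0, 0, 0, 0.3], [26, -11, 0, 0, 0, 0.4], [30, -11.4, 0, 0, 0, 0.5], [34.8, -11.7, 0, 0, 0, 0.6], [38.5, -10.7, 0, 0, 0, 0.7], [42.5, -9.5, 0, 0, 0, 0.8], [46.4, -8.4, 0, 0, 0, 0.896], [50, -5.5, 0, 0, 0, 0.896], [54, -2.5, 0, 0, 0, 0.896], [55.5, 1, 0, 0, 0, 0.896], [56.5, 5, 0.4, 0, 0, 0.896], [57.5, 9, 0.4, 0, 0, 0.896], [58.5, 13, 2, 0, 0, 0.896], [59.5, 17, 5, 0, 0, 0.896], [59.5, 17, 5, 0, 0, 0.896]]])

```text
time: 43.22
ee_pos: [0.569, 0.2328, 0.1159]
eef_rot: [0.888, 0.461, 0.001, -0.0]
ft_force: [0.9, -0.2, 1.0]
width: 0.0415
grip_force: 35.0
```

Request:
carry_out(steps=[[[0, 0, 0, 0, 0, 0], [0, 0, 0, 0, 0, 0], [0, 0, 0, 0, 0, 0], [0, 0, 0, 0, 0, 0]]])

```text
time: 43.55
ee_pos: [0.5674, 0.2304, 0.1175]
eef_rot: [0.888, 0.46, 0.001, -0.0]
ft_force: [-0.3, -0.4, -0.7]
width: 0.0413
grip_force: 35.0
```

Run:
```python
from h import *
s=r.read_state();print(s["width"],s["grip_force"],s["time"],s["ee_pos"],s["joint_positions"])
p=r.camera_params("wrist");im=r.camera("wrist");np.save("w14.npy",p,allow_pickle=True);cv2.imwrite("pics/w14.png",im[...,::-1])
im=r.camera("top");cv2.imwrite("pics/top1.png",im[...,::-1])
go([*stw(0,-.04),.012],np.radians(-35.2))
```

```text
0.04132340213814392 34.99312341213226 43.55 [0.5674 0.2304 0.1175] [-0.6908  0.3841  0.2886  1.6405 -0.1183  1.1323 -0.987 ]
pos [0.5674 0.2308 0.1179] yaw -0.614816765657346 t 43.65 -> [ 1.3476  0.9227 10.5925  0.0007 -0.0027 -0.0005]
```

Request:
carry_out(steps=[[[0.7, 0.3, 3, 0, 0, 0], [1.35, 0.62, 6, 0, 0, 0], [1.35, 0.62, 8, 0, 0, 0], [1.35, 0.62, 9.3, 0, 0, 0], [1.35, 0.62, 10.2, 0, 0, 0], [1.35, 0.62, 10.6, 0, 0, 0], [1.35, 0.62, 10.6, 0, 0, 0], [1.35, 0.62, 10.6, 0, 0, 0]]])

```text
time: 44.32
ee_pos: [0.5809, 0.2388, 0.0117]
eef_rot: [0.888, 0.46, 0.001, -0.0]
ft_force: [0.9, -0.9, -0.7]
width: 0.0414
grip_force: 35.0
```

Request:
carry_out(steps=[[[0.3, 0, 0, 0, 0, 0], [0.6, 0, 0, 0, 0, 0], [0.8, 0, 0, 0, 0, 0], [0.8, 0, 0, 0, 0, 0], [0.8, 0, 0, 0, 0, 0]]])

```text
time: 44.73
ee_pos: [0.5858, 0.2455, 0.0113]
eef_rot: [0.888, 0.46, 0.001, 0.0]
ft_force: [-1.4, -1.7, 7.5]
width: 0.0418
grip_force: 35.0
```

Request:
carry_out(steps=[[[0.1, 0, 0, 0, 0, 0], [0.2, 0, 0, 0, 0, 0], [0.2, 0, 0, 0, 0, 0], [0.2, 0, 0, 0, 0, 0]]])

```text
time: 45.07
ee_pos: [0.5858, 0.2456, 0.0113]
eef_rot: [0.888, 0.46, -0.001, 0.0]
ft_force: [-7.2, -6.8, 13.8]
width: 0.0414
grip_force: 35.0
```

Request:
carry_out(steps=[[[0.1, 0, 0, 0, 0, 0], [0.2, 0, 0, 0, 0, 0], [0.2, 0, 0, 0, 0, 0], [0.2, 0, 0, 0, 0, 0]]])

```text
time: 45.4
ee_pos: [0.5858, 0.2457, 0.0113]
eef_rot: [0.888, 0.46, -0.002, 0.001]
ft_force: [-14.8, -11.9, 21.4]
width: 0.0417
grip_force: 35.0
```

Request:
carry_out(steps=[[[-0.4, 0, 0, 0, 0, 0], [-0.4, 0, 0, 0, 0, 0], [-0.4, 0, 0, 0, 0, 0]]])

```text
time: 45.65
ee_pos: [0.5854, 0.245, 0.0113]
eef_rot: [0.888, 0.46, 0.001, 0.0]
ft_force: [-2.6, -3.8, 8.5]
width: 0.0417
grip_force: 35.0
```

Request:
carry_out(steps=[[[0, 0, 0, 0, 0, 0], [0, 0, 0, 0, 0, 0], [0, 0, 0, 0, 0, 0], [0, 0, -0.5, 0, 0, 0], [0, 0, -2, 0, 0, 0], [0, 0, -4, 0, 0, 0], [0, 0, -5, 0, 0, 0], [0, -2, -5, 0, 0, 0], [0, -4.4, -5, 0, 0, 0], [0, -4.4, -5, 0, 0, 0], [0, -4.4, -5, 0, 0, 0]]], hand=-0.15)

```text
time: 46.57
ee_pos: [0.5478, 0.272, 0.0602]
eef_rot: [0.887, 0.462, 0.0, -0.0]
ft_force: [0.8, 0.2, -0.2]
width: 0.0501
grip_force: 0.0
```

Request:
carry_out(steps=[[[0, 0, 0, 0, 0, 0], [0, 0, 0, 0, 0, 0], [0, 0, 0, 0, 0, 0], [0, 0, 0, 0, 0, 0], [0, 0, 0, 0, 0, 0], [0, 0, 0, 0, 0, 0], [0, 0, 0, 0, 0, 0]]], hand=1)

```text
time: 47.15
ee_pos: [0.5488, 0.2704, 0.0599]
eef_rot: [0.888, 0.46, -0.0, 0.0]
ft_force: [-0.3, -0.1, -0.3]
width: 0.0114
grip_force: 0.0
```

Run:
```python
from h import *
s=r.read_state();d=s["ee_pos"][:2]-O;print(s["width"],s["time"],s["ee_pos"],"stage",d@xs,d@ys)
p=r.camera_params("wrist");im=r.camera("wrist");np.save("w15.npy",p,allow_pickle=True);cv2.imwrite("pics/w15.png",im[...,::-1])
for c in rects(im[...,::-1],p,.024,thr=120,sat=8):
    d=np.array(c[:2])-O;print(c,"stage",d@xs,d@ys)
go([*stw(.010,.007),.012],np.radians(-35.2))
```

```text
0.011399316054648181 47.15 [0.5488 0.2704 0.0599] stage 0.007963628553002183 0.007263033124934674
(0.58984716796875, 0.25046669006347655, 54.132652282714844, 53.50691604614258, 45.60519790649414, array([323.1439, 210.0683])) stage 0.015288537876892093 -0.037729946337890626
pos [0.5488 0.2704 0.06  ] yaw -0.6141646705346678 t 47.2 -> [ 0.2023  0.0285  4.7966 -0.     -0.      0.0002]
```

Request:
carry_out(steps=[[[0.2, 0, 2, 0, 0, 0], [0.2, 0, 3.8, 0, 0, 0], [0.2, 0, 4.7, 0, 0, 0], [0.2, 0, 4.7, 0, 0, 0], [0.2, 0.6, 4.7, 0, 0, 0], [0.2, 1.0, 4.7, 0, 0, 0], [0.2, 1.4, 4.7, 0, 0, 0], [0.2, 1.8, 4.7, 0, 0, 0], [0.2, 2.2, 4.7, 0, 0, 0], [0.2, 2.6, 4.7, 0, 0, 0], [0.2, 2.9, 4.7, 0, 0, 0], [0.2, 3.1, 4.7, 0, 0, 0], [0.2, 3.1, 4.7, 0, 0, 0]]])

```text
time: 48.28
ee_pos: [0.5757, 0.2538, 0.013]
eef_rot: [0.888, 0.46, 0.0, 0.0]
ft_force: [0.7, -0.9, 0.2]
width: 0.0003
grip_force: 0.0
```

Request:
carry_out(steps=[[[0, 0.15, 0, 0, 0, 0], [0, 0.3, 0, 0, 0, 0], [0, 0.3, 0, 0, 0, 0]]])

```text
time: 48.53
ee_pos: [0.5779, 0.2524, 0.013]
eef_rot: [0.888, 0.46, 0.0, 0.0]
ft_force: [0.3, 0.4, 0.7]
width: 0.0006
grip_force: 0.0
```

Request:
carry_out(steps=[[[0, 0.15, 0, 0, 0, 0], [0, 0.3, 0, 0, 0, 0], [0, 0.3, 0, 0, 0, 0]]])

```text
time: 48.78
ee_pos: [0.5804, 0.2506, 0.013]
eef_rot: [0.888, 0.46, 0.0, 0.0]
ft_force: [-0.8, 0.4, -0.3]
width: 0.0
grip_force: 0.0
```

Request:
carry_out(steps=[[[0, 0.2, 0, 0, 0, 0], [0, 0.4, 0, 0, 0, 0], [0, 0.4, 0, 0, 0, 0]]])

```text
time: 49.03
ee_pos: [0.5839, 0.2481, 0.013]
eef_rot: [0.888, 0.46, 0.0, 0.0]
ft_force: [-0.4, -0.1, -0.5]
width: 0.0002
grip_force: 0.0
```

Request:
carry_out(steps=[[[0, 0.2, 0, 0, 0, 0], [0, 0.3, 0, 0, 0, 0], [0, 0.3, 0, 0, 0, 0]]])

```text
time: 49.28
ee_pos: [0.5841, 0.2482, 0.0129]
eef_rot: [0.887, 0.461, -0.001, -0.001]
ft_force: [-7.2, 3.1, 5.3]
width: 0.0003
grip_force: 3.8
```

Run:
```python
from h import *
s=r.read_state();d=s["ee_pos"][:2]-O;print(s["ee_pos"],"stage",d@xs,d@ys,s["ft_force"])
p=r.camera_params("wrist");im=r.camera("wrist");np.save("w16.npy",p,allow_pickle=True);cv2.imwrite("pics/w16.png",im[...,::-1])
im=im[...,::-1]
for c in rects(im,p,.024,thr=120,sat=8):
    d=np.array(c[:2])-O;print(c,"stage",d@xs,d@ys)
```

```text
[0.5841 0.2482 0.0129] stage 0.010111289398706164 -0.034339599696385836 [-7.2497  3.0949  5.3347]
```

Run:
```python
from h import *
for w in ([*stw(0,-.02),.013],[.43,.14,.15],[.375,.04,.15],[.375,-.08,.15],[.40,-.25,.15],[.4343,-.4212,.12],[.4343,-.4212,.0197]): go(w,np.radians(16.1))
```

```text
pos [0.5841 0.2482 0.0129] yaw -0.612782221426666 t 49.3333 -> [-1.0095 -1.4334 -0.0053 -0.0036 -0.0006 -0.8938]
pos [0.5841 0.2482 0.0129] yaw -0.612782221426666 t 49.3333 -> [-17.7261  -6.4279 -13.6724  -0.0036  -0.0006  -0.8938]
pos [0.5841 0.2482 0.0129] yaw -0.612782221426666 t 49.3333 -> [-29.0699  -5.1757 -13.6656  -0.0036  -0.0006  -0.8938]
pos [0.5841 0.2482 0.0129] yaw -0.612782221426666 t 49.3333 -> [-38.8865   1.726  -13.6792  -0.0036  -0.0006  -0.8938]
pos [0.5841 0.2482 0.0129] yaw -0.612782221426666 t 49.3333 -> [-51.3556  13.5485 -13.7067  -0.0036  -0.0006  -0.8938]
pos [0.5841 0.2482 0.0129] yaw -0.612782221426666 t 49.3333 -> [-63.385   26.2109 -10.7375  -0.0036  -0.0006  -0.8938]
pos [0.5841 0.2482 0.0129] yaw -0.612782221426666 t 49.3333 -> [-63.3752  26.2446  -0.7075  -0.0036  -0.0006  -0.8938]
```

Request:
carry_out(steps=[[[0, -1, -0.5, 0, 0, 0], [0, -1.4, -3, 0, 0, 0], [0, -1.4, -7, 0, 0, 0], [-2, -2, -11, 0, 0, 0], [-6, -3.5, -13.7, 0, 0, 0], [-10, -4.5, -13.7, 0, 0, 0], [-14, -5.5, -13.7, 0, 0, 0], [-17.7, -6.4, -13.7, 0, 0, 0], [-21.5, -6, -13.7, 0, 0, -0.1], [-25.5, -5.6, -13.7, 0, 0, -0.2], [-29, -5.2, -13.7, 0, 0, -0.3], [-32.3, -2.9, -13.7, 0, 0, -0.4], [-35.5, -0.6, -13.7, 0, 0, -0.5], [-38.9, 1.7, -13.7, 0, 0, -0.6], [-42, 4.6, -13.7, 0, 0, -0.7], [-45, 7.5, -13.7, 0, 0, -0.8], [-48, 10.4, -13.7, 0, 0, -0.894], [-51.4, 13.5, -13.7, 0, 0, -0.894], [-54, 16.5, -13.5, 0, 0, -0.894], [-57, 19.5, -13, 0, 0, -0.894]]], hand=1)

```text
time: 51.0
ee_pos: [0.4115, -0.2977, 0.1472]
eef_rot: [0.601, 0.799, 0.001, 0.002]
ft_force: [0.8, 0.6, 0.7]
width: 0.0004
grip_force: 0.0
```

Run:
```python
from h import *
for w in ([.4343,-.4212,.10],[.4343,-.4212,.0197]): go(w,np.radians(16.1))
```

```text
pos [ 0.4115 -0.2977  0.1472] yaw 0.28167429387729614 t 51.0 -> [-12.4856  -1.2605   4.7361   0.0042   0.0017   0.0007]
pos [ 0.4115 -0.2977  0.1472] yaw 0.28167429387729614 t 51.0 -> [-12.4717  -1.2939  12.766    0.0042   0.0017   0.0007]
```

Request:
carry_out(steps=[[[-4, -0.4, 0, 0, 0, 0], [-7, -0.8, 0, 0, 0, 0], [-10, -1, 1, 0, 0, 0], [-10, -1, 1, 0, 0, 0], [-10, -1, 1, 0, 0, 0], [-10, -1, 1, 0, 0, 0]]], hand=-0.31)

```text
time: 51.5
ee_pos: [0.4283, -0.3941, 0.1358]
eef_rot: [0.602, 0.799, 0.0, -0.0]
ft_force: [-0.2, 0.5, 0.9]
width: 0.0328
grip_force: 0.0
```

Run:
```python
from h import *
for w in ([.4343,-.4212,.0197],): go(w,np.radians(16.1))
print(r.read_state()["width"])
```

```text
pos [ 0.4283 -0.3941  0.1358] yaw 0.2794849700958988 t 51.5 -> [-2.7773 -0.1719 11.6035 -0.0001 -0.0008 -0.0015]
0.032807403959933826
```

Request:
carry_out(steps=[[[-1.5, -0.1, 0, 0, 0, 0], [-2.8, -0.2, 1, 0, 0, 0], [-2.8, -0.2, 2, 0, 0, 0], [-2.8, -0.2, 4, 0, 0, 0], [-2.8, -0.2, 6, 0, 0, 0], [-2.8, -0.2, 7, 0, 0, 0], [-2.8, -0.2, 7, 0, 0, 0], [-2.8, -0.2, 7, 0, 0, 0]]])

```text
time: 52.17
ee_pos: [0.4345, -0.4211, 0.0661]
eef_rot: [0.601, 0.799, 0.0, -0.0]
ft_force: [1.1, -0.4, 0.4]
width: 0.057
grip_force: 0.0
```

Run:
```python
from h import *
for w in ([.4343,-.4212,.0197],): go(w,np.radians(16.1))
print(r.read_state()["width"])
```

```text
pos [ 0.4345 -0.4211  0.0661] yaw 0.2807015942822888 t 52.1667 -> [-0.0099 -0.0272  4.6434  0.0001 -0.0008 -0.0003]
0.057003115323840864
```

Request:
carry_out(steps=[[[0, 0, 2, 0, 0, 0], [0, 0, 3.5, 0, 0, 0], [0, 0, 4.6, 0, 0, 0], [0, 0, 4.6, 0, 0, 0], [0, 0, 4.6, 0, 0, 0]]])

```text
time: 52.58
ee_pos: [0.434, -0.4219, 0.0197]
eef_rot: [0.602, 0.799, -0.0, -0.001]
ft_force: [-0.9, 0.5, 0.1]
width: 0.0571
grip_force: 0.0
```

Request:
carry_out(steps=[[[0, 0, 0, 0, 0, 0], [0, 0, 0, 0, 0, 0], [0, 0, 0, 0, 0, 0], [0, 0, 0, 0, 0, 0], [0, 0, 0, 0, 0, 0], [0, 0, 0, 0, 0, 0], [0, 0, 0, 0, 0, 0]]], hand=1)

```text
time: 53.17
ee_pos: [0.4345, -0.4223, 0.0203]
eef_rot: [0.602, 0.799, 0.0, 0.0]
ft_force: [-0.7, 1.6, 6.7]
width: 0.0412
grip_force: 35.0
```

Request:
carry_out(steps=[[[0, 0, -1, 0, 0, 0], [0, 0, -3, 0, 0, 0], [0, 0, -6, 0, 0, 0], [0, 0, -10, 0, 0, 0], [0, 0, -14, 0, 0, 0], [0, 0, -14, 0, 0, 0], [0, 0, -14, 0, 0, 0]]])

```text
time: 53.75
ee_pos: [0.4349, -0.4228, 0.1622]
eef_rot: [0.602, 0.799, 0.0, 0.002]
ft_force: [-0.3, -0.4, -1.9]
width: 0.0419
grip_force: 35.0
```

Run:
```python
from h import *
s=r.read_state();print(s["width"],s["grip_force"])
for w in ([.40,-.25,.16],[.375,-.08,.16],[.375,.04,.16],[.43,.14,.16],[*stw(0,.01),.12]): go(w,np.radians(-35.2))
```

```text
0.04191515179698575 34.99412477016449
pos [ 0.4349 -0.4228  0.1622] yaw 0.2798037814024624 t 53.75 -> [17.5756  1.4144  0.1881  0.0035  0.0009  0.8942]
pos [ 0.4349 -0.4228  0.1622] yaw 0.2798037814024624 t 53.75 -> [34.6049  3.7065  0.1557  0.0035  0.0009  0.8942]
pos [ 0.4349 -0.4228  0.1622] yaw 0.2798037814024624 t 53.75 -> [46.1382  7.0204  0.1386  0.0035  0.0009  0.8942]
pos [ 0.4349 -0.4228  0.1622] yaw 0.2798037814024624 t 53.75 -> [54.2304 15.0682  0.1421  0.0035  0.0009  0.8942]
pos [ 0.4349 -0.4228  0.1622] yaw 0.2798037814024624 t 53.75 -> [63.2038 29.2889  4.1603  0.0035  0.0009  0.8942]
```

Request:
carry_out(steps=[[[4, 0.3, 0, 0, 0, 0.05], [8, 0.6, 0, 0, 0, 0.1], [12, 1, 0, 0, 0, 0.15], [16, 1.3, 0, 0, 0, 0.2], [20, 1.7, 0, 0, 0, 0.25], [24, 2.2, 0, 0, 0, 0.3], [28, 2.8, 0, 0, 0, 0.4], [32, 3.3, 0, 0, 0, 0.5], [36, 4, 0, 0, 0, 0.6], [40, 5.2, 0, 0, 0, 0.7], [44, 6.4, 0, 0, 0, 0.8], [47, 8, 0, 0, 0, 0.894], [50, 11, 0, 0, 0, 0.894], [53, 14, 0, 0, 0, 0.894], [55.5, 17, 0, 0, 0, 0.894], [57.5, 20, 0, 0, 0, 0.894], [59.5, 23.5, 1, 0, 0, 0.894], [61.5, 26.5, 2.5, 0, 0, 0.894], [63.2, 29.3, 4.2, 0, 0, 0.894], [63.2, 29.3, 4.2, 0, 0, 0.894]]])

```text
time: 55.42
ee_pos: [0.5256, 0.2475, 0.1236]
eef_rot: [0.888, 0.461, -0.001, -0.0]
ft_force: [0.5, -0.2, 0.8]
width: 0.0418
grip_force: 35.0
```

Request:
carry_out(steps=[[[0, 0, 0, 0, 0, 0], [0, 0, 0, 0, 0, 0], [0, 0, 0, 0, 0, 0], [0, 0, 0, 0, 0, 0]]])

```text
time: 55.75
ee_pos: [0.5253, 0.2444, 0.1257]
eef_rot: [0.888, 0.46, -0.0, -0.0]
ft_force: [0.1, -1.1, -1.1]
width: 0.0417
grip_force: 35.0
```

Run:
```python
from h import *
s=r.read_state();print(s["width"],s["grip_force"],s["joint_vel"].max())
go([*stw(0,.01),.0118],np.radians(-35.2))
p=r.camera_params("wrist");im=r.camera("wrist");np.save("w17.npy",p,allow_pickle=True);cv2.imwrite("pics/w17.png",im[...,::-1])
```

```text
0.041725309683274335 34.993892312049866 0.0024492102088787223
pos [0.5253 0.2444 0.1257] yaw -0.6156154475170675 t 55.75 -> [ 2.682   0.1511 11.3899 -0.0005 -0.     -0.0013]
```

Request:
carry_out(steps=[[[1.3, 0.1, 3, 0, 0, 0], [2.7, 0.15, 6, 0, 0, 0], [2.7, 0.15, 8.5, 0, 0, 0], [2.7, 0.15, 10, 0, 0, 0], [2.7, 0.15, 11, 0, 0, 0], [2.7, 0.15, 11.35, 0, 0, 0], [2.7, 0.15, 11.35, 0, 0, 0], [2.7, 0.15, 11.35, 0, 0, 0]]])

```text
time: 56.47
ee_pos: [0.5431, 0.267, 0.0135]
eef_rot: [0.888, 0.46, 0.001, -0.0]
ft_force: [0.7, -0.3, -0.7]
width: 0.0418
grip_force: 35.0
```

Request:
carry_out(steps=[[[0.3, 0, 0, 0, 0, 0], [0.6, 0, 0, 0, 0, 0], [0.8, 0, 0, 0, 0, 0], [0.8, 0, 0, 0, 0, 0], [0.8, 0, 0, 0, 0, 0]]])

```text
time: 56.88
ee_pos: [0.5465, 0.2722, 0.0121]
eef_rot: [0.888, 0.46, -0.001, 0.0]
ft_force: [-3.7, -5.0, 1.9]
width: 0.0416
grip_force: 35.0
```

Request:
carry_out(steps=[[[0.1, 0, 0, 0, 0, 0], [0.2, 0, 0, 0, 0, 0], [0.3, 0, 0, 0, 0, 0], [0.3, 0, 0, 0, 0, 0]]])

```text
time: 57.22
ee_pos: [0.5466, 0.2723, 0.0114]
eef_rot: [0.888, 0.459, -0.004, 0.001]
ft_force: [-11.7, -12.8, 8.0]
width: 0.0418
grip_force: 35.0
```

Request:
carry_out(steps=[[[-0.4, 0, 0, 0, 0, 0], [-0.4, 0, 0, 0, 0, 0], [-0.4, 0, 0, 0, 0, 0]]])

```text
time: 57.47
ee_pos: [0.5465, 0.2722, 0.0123]
eef_rot: [0.888, 0.46, -0.0, 0.0]
ft_force: [-1.3, -4.6, 2.6]
width: 0.0418
grip_force: 35.0
```

Request:
carry_out(steps=[[[0, 0, 0, 0, 0, 0], [0, 0, 0, 0, 0, 0], [0, 0, 0, 0, 0, 0], [0, 0, -0.5, 0, 0, 0], [0, 0, -2, 0, 0, 0], [0, 0, -4, 0, 0, 0], [0, 0, -5, 0, 0, 0], [0, -2, -5, 0, 0, 0], [0, -4.4, -5, 0, 0, 0], [0, -4.4, -5, 0, 0, 0], [0, -4.4, -5, 0, 0, 0]]], hand=-0.15)

```text
time: 58.38
ee_pos: [0.5096, 0.2995, 0.0623]
eef_rot: [0.887, 0.462, 0.0, -0.001]
ft_force: [0.6, -0.4, 1.1]
width: 0.05
grip_force: 0.0
```

Request:
carry_out(steps=[[[0, 0, 0, 0, 0, 0], [0, 0, 0, 0, 0, 0], [0, 0, 0, 0, 0, 0], [0, 0, 0, 0, 0, 0], [0, 0, 0, 0, 0, 0], [0, 0, 0, 0, 0, 0], [0, 0, 0, 0, 0, 0], [0, 0, 0, 0, 0, 0], [0, 0, 0, 0, 0, 0]]], hand=1)

```text
time: 59.13
ee_pos: [0.5105, 0.298, 0.062]
eef_rot: [0.888, 0.46, 0.0, -0.0]
ft_force: [-1.2, 0.0, -0.2]
width: 0.0023
grip_force: 0.0
```

Run:
```python
from h import *
s=r.read_state();d=s["ee_pos"][:2]-O;print(s["width"],s["time"],s["ee_pos"],"stage",d@xs,d@ys)
go([*stw(.010,.054),.0125],np.radians(-35.2))
```

```text
0.0022501294362793018 59.1333 [0.5105 0.298  0.062 ] stage 0.008427461025230606 0.054509909447200355
pos [0.5105 0.298  0.062 ] yaw -0.6142082892180647 t 59.1333 -> [ 0.1562  0.0522  4.9512 -0.0004 -0.0002  0.0001]
```

Request:
carry_out(steps=[[[0.15, 0, 2, 0, 0, 0], [0.15, 0, 3.8, 0, 0, 0], [0.15, 0, 4.9, 0, 0, 0], [0.15, 0, 4.9, 0, 0, 0], [0.15, 0.6, 4.9, 0, 0, 0], [0.15, 1.0, 4.9, 0, 0, 0], [0.15, 1.5, 4.9, 0, 0, 0], [0.15, 2.0, 4.9, 0, 0, 0], [0.15, 2.4, 4.9, 0, 0, 0], [0.15, 2.8, 4.9, 0, 0, 0], [0.15, 3.2, 4.9, 0, 0, 0], [0.15, 3.6, 4.9, 0, 0, 0], [0.15, 3.9, 4.9, 0, 0, 0], [0.15, 4.2, 4.9, 0, 0, 0], [0.15, 4.4, 4.9, 0, 0, 0], [0.15, 4.4, 4.9, 0, 0, 0], [0.15, 4.4, 4.9, 0, 0, 0]]])

```text
time: 60.55
ee_pos: [0.5473, 0.2737, 0.0129]
eef_rot: [0.888, 0.46, -0.0, -0.0]
ft_force: [0.8, 0.4, -0.8]
width: 0.0004
grip_force: 0.0
```

Request:
carry_out(steps=[[[0, 0.15, 0, 0, 0, 0], [0, 0.3, 0, 0, 0, 0], [0, 0.3, 0, 0, 0, 0]]])

```text
time: 60.8
ee_pos: [0.5496, 0.2723, 0.013]
eef_rot: [0.888, 0.46, -0.0, -0.0]
ft_force: [-0.1, 0.7, -0.8]
width: 0.0005
grip_force: 0.7
```

Request:
carry_out(steps=[[[0, 0.15, 0, 0, 0, 0], [0, 0.3, 0, 0, 0, 0], [0, 0.3, 0, 0, 0, 0]]])

```text
time: 61.05
ee_pos: [0.5498, 0.2724, 0.0129]
eef_rot: [0.887, 0.461, -0.002, -0.002]
ft_force: [-10.4, 3.7, 7.2]
width: 0.0005
grip_force: 5.4
```

Request:
carry_out(steps=[[[0, -0.8, 0, 0, 0, 0], [0, -0.8, -2, 0, 0, 0], [0, -0.8, -5, 0, 0, 0], [-2, 2, -5, 0, 0, 0], [-4, 5, -5, 0, 0, 0], [-4.8, 6.7, -5, 0, 0, 0], [-4.8, 6.7, -5, 0, 0, 0], [-4.8, 6.7, -5, 0, 0, 0], [-4.8, 6.7, -5, 0, 0, 0]]])

```text
time: 61.8
ee_pos: [0.5789, 0.1936, 0.0628]
eef_rot: [0.888, 0.461, 0.0, -0.0]
ft_force: [-0.3, 0.0, -0.6]
width: 0.0005
grip_force: 0.0
```

Run:
```python
from h import *
s=r.read_state();d=s["ee_pos"][:2]-O;print(s["width"],s["time"],s["ee_pos"],"stage",d@xs,d@ys)
go([*stw(-.036,-.064),.0125],np.radians(-35.2))
p=r.camera_params("wrist");im=r.camera("wrist");np.save("w18.npy",p,allow_pickle=True);cv2.imwrite("pics/w18.png",im[...,::-1])
im=im[...,::-1].astype(int);g=((im[...,2]-im[...,0]>10)&(im[...,2]>140)).astype(np.uint8)
for c in cv2.findContours(g,0,1)[0]:
    if cv2.contourArea(c)>400:
        (a,b),(w,h),t=cv2.minAreaRect(np.array([onz(p,u,v,.024)[:2]*1000 for u,v in c[:,0]],np.float32));d=np.array([a,b])/1000-O
        print(c[:,0].mean(0),w,h,t,d@xs,d@ys)
```

```text
0.000492929098631216 61.8 [0.5789 0.1936 0.0628] stage -0.037530698334013526 -0.0615689422458583
pos [0.5789 0.1936 0.0628] yaw -0.6134153748113862 t 61.8 -> [ 0.1505  0.2475  5.0308 -0.0008 -0.0004  0.0009]
[469.2824 316.2519] 25.950992584228516 50.66218566894531 4.387143611907959 -0.11494915913887026 -0.22650178987426753
[483.4654 251.1006] 51.805755615234375 24.649370193481445 15.365878105163574 -0.061616643466186484 -0.22178087395019533
[230.2982 149.4862] 59.31794357299805 83.60701751708984 53.97429275512695 0.00933020281677244 -0.044393165148925745
[497.4619 110.7444] 65.0606918334961 28.005714416503906 68.1287841796875 0.03186727588348386 -0.20481630507202142
[427.8667  31.1619] 23.93757438659668 11.06941032409668 89.4199447631836 0.07816993737487793 -0.16061748305053708
```

Request:
carry_out(steps=[[[0.1, 0.25, 2.5, 0, 0, 0], [0.1, 0.25, 4.5, 0, 0, 0], [0.1, 0.25, 5, 0, 0, 0], [0.1, 0.25, 5, 0, 0, 0], [0.4, 0.25, 5, 0, 0, 0], [0.6, 0.25, 5, 0, 0, 0], [0.8, 0.25, 5, 0, 0, 0], [0.8, 0.25, 5, 0, 0, 0]]])

```text
time: 62.52
ee_pos: [0.5857, 0.197, 0.0139]
eef_rot: [0.888, 0.46, -0.001, -0.0]
ft_force: [-4.6, -5.5, 4.8]
width: 0.0006
grip_force: 3.4
```

Request:
carry_out(steps=[[[0.15, 0, 0, 0, 0, 0], [0.3, 0, 0, 0, 0, 0], [0.3, 0, 0, 0, 0, 0]]])

```text
time: 62.77
ee_pos: [0.5859, 0.197, 0.0136]
eef_rot: [0.888, 0.459, -0.003, 0.0]
ft_force: [-14.7, -11.2, 11.3]
width: 0.0007
grip_force: 8.6
```

Request:
carry_out(steps=[[[0.15, 0, 0, 0, 0, 0], [0.3, 0, 0, 0, 0, 0], [0.3, 0, 0, 0, 0, 0]]])

```text
time: 63.02
ee_pos: [0.5861, 0.197, 0.0133]
eef_rot: [0.888, 0.459, -0.005, 0.001]
ft_force: [-22.2, -18.1, 19.4]
width: 0.0007
grip_force: 13.8
```

Request:
carry_out(steps=[[[-0.7, 0, 0, 0, 0, 0], [-1.4, 0, 0, 0, 0, 0], [-1.4, 0, 0, 0, 0, 0], [-1.4, -2, 0, 0, 0, 0], [-1.4, -4.2, 0, 0, 0, 0], [-1.4, -4.2, 0, 0, 0, 0], [-1.4, -4.2, 0, 0, 0, 0], [-1.0, -4.2, 0, 0, 0, 0], [-0.7, -4.2, 0, 0, 0, 0], [-0.5, -4.2, 0, 0, 0, 0], [-0.4, -4.2, 0, 0, 0, 0], [-0.4, -4.2, 0, 0, 0, 0]]])

```text
time: 64.02
ee_pos: [0.5521, 0.2207, 0.0126]
eef_rot: [0.888, 0.459, -0.002, 0.001]
ft_force: [-7.9, -8.0, 8.3]
width: 0.0008
grip_force: 5.7
```

Request:
carry_out(steps=[[[0.15, 0, 0, 0, 0, 0], [0.3, 0, 0, 0, 0, 0], [0.3, 0, 0, 0, 0, 0]]])

```text
time: 64.27
ee_pos: [0.5523, 0.2207, 0.0123]
eef_rot: [0.889, 0.459, -0.005, 0.001]
ft_force: [-16.6, -15.7, 16.1]
width: 0.0004
grip_force: 11.1
```

Request:
carry_out(steps=[[[-1, 0, 0, 0, 0, 0], [-1.3, 0, -1, 0, 0, 0], [-1.3, 0, -4, 0, 0, 0], [-1.3, -2, -5, 0, 0, 0], [1, -4.3, -5, 0, 0, 0], [3.6, -4.3, -5, 0, 0, 0], [3.6, -4.3, -5, 0, 0, 0], [3.6, -4.3, -2.5, 0, 0, 0], [3.6, -4.3, -0.5, 0, 0, 0], [3.6, -4.3, 0, 0, 0, 0], [3.6, -4.3, 0, 0, 0, 0], [3.6, -4.3, 0, 0, 0, 0]]])

```text
time: 65.27
ee_pos: [0.5409, 0.2801, 0.014]
eef_rot: [0.888, 0.46, 0.0, -0.0]
ft_force: [0.9, 0.2, 0.7]
width: 0.0004
grip_force: 0.0
```

Run:
```python
from h import *
s=r.read_state();d=s["ee_pos"][:2]-O;print(s["ee_pos"],"stage",d@xs,d@ys)
go([*stw(.010,.0076),.0125],np.radians(-35.2))
```

```text
[0.5409 0.2801 0.014 ] stage 0.011338143496433193 0.019401036623227282
pos [0.5409 0.2801 0.014 ] yaw -0.6146841478537013 t 65.2667 -> [-0.1328  1.1801  0.1518  0.0002 -0.001  -0.0003]
```

Request:
carry_out(steps=[[[-0.1, 0.4, 0, 0, 0, 0], [-0.1, 0.8, 0, 0, 0, 0], [-0.1, 1.1, 0, 0, 0, 0], [-0.1, 1.2, 0, 0, 0, 0], [-0.1, 1.3, 0, 0, 0, 0], [-0.1, 1.4, 0, 0, 0, 0], [-0.1, 1.5, 0, 0, 0, 0], [-0.1, 1.5, 0, 0, 0, 0]]])

```text
time: 65.93
ee_pos: [0.55, 0.2727, 0.0132]
eef_rot: [0.887, 0.461, -0.001, -0.002]
ft_force: [-9.0, 4.3, 6.9]
width: 0.0005
grip_force: 4.9
```

Request:
carry_out(steps=[[[0, -0.6, 0, 0, 0, 0], [0, -1.3, 0, 0, 0, 0], [0, -1.3, -2, 0, 0, 0], [0, -1.3, -5, 0, 0, 0], [-2, -1.3, -9, 0, 0, 0], [-6, -1, -13, 0, 0, 0], [-9, 0, -15, 0, 0, 0], [-12, 2, -15, 0, 0, 0], [-12, 2, -15, 0, 0, 0], [-12, 2, -15, 0, 0, 0], [-12, 2, -15, 0, 0, 0]]])

```text
time: 66.85
ee_pos: [0.499, 0.1611, 0.163]
eef_rot: [0.888, 0.46, 0.0, -0.0]
ft_force: [-0.5, 0.0, -0.4]
width: 0.0006
grip_force: 0.0
```

Run:
```python
from h import *
s=r.read_state();print(s["ee_pos"],s["time"])
p=r.camera_params("wrist");im=r.camera("wrist");t=r.camera("top")
a=im[...,::-1].astype(int);g=((a[...,2]-a[...,0]>10)&(a[...,2]>140)).astype(np.uint8)
for c in cv2.findContours(g,0,1)[0]:
    if cv2.contourArea(c)>400:
        (x,b),(w,h),q=cv2.minAreaRect(np.array([onz(p,u,v,.024)[:2]*1000 for u,v in c[:,0]],np.float32));d=np.array([x,b])/1000-O
        print(c[:,0].mean(0),w,h,q,d@xs,d@ys)
cv2.imwrite("pics/end.png",np.hstack([cv2.resize(im[0:260,100:420,::-1],None,fx=1.25,fy=1.25,interpolation=cv2.INTER_CUBIC),cv2.resize(t[130:290,110:430,::-1],(400,325),interpolation=cv2.INTER_CUBIC)]))
```

```text
[0.499  0.1611 0.163 ] 66.85
[398.7795 240.4715] 65.1851806640625 128.865234375 36.82475662231445 -0.16743019904823306 -0.16964755070800777
[478.148  174.7527] 176.7705535888672 68.37107849121094 68.01799011230469 -0.13002389066619874 -0.23532086821289064
[290.7855  48.716 ] 59.5635871887207 83.43248748779297 54.7424430847168 0.010136089306640584 -0.044185839587402284
[493.7584  29.7753] 58.30963134765625 40.48207473754883 68.01799011230469 0.021277722111511233 -0.21419508885498045
```

View pics/end.png

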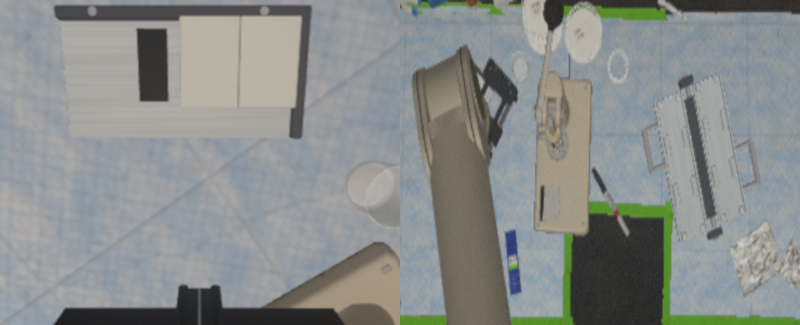

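The left half shows both cassettes plain side up, flush with the back fence and with each other at (240,60). The right one is against the side fence, and the third place is empty. The right half shows the nest with both leaves flat and empty, and the dish, beaker and marker where they started.

```bash
python3 -c "
from bench import r
print(r.close_job())"
```

```text
the job is handed in; nothing more can be done
None
```

The job is handed in: both cassettes present (there was no third) were turned in the flip nest and stand window side down, flush in the stage's fence corner, with both leaves open and flat and the beaker, dish and marker untouched.

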